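Fit the return spring of a wood lathe's spindle brake

TASK

Fit the return spring to the lathe brake: put the pin of its red-tab end fully down into the hole of the yellow brake lever, then stretch the spring by its blue tab and drop its steel eye over the brass-tipped post, right down on the post's shoulder, so that the spring draws the lever back to its stop. The post is clamped somewhere along its slot, so feel or look for it; press and pull gently, do not overstretch the spring, and leave the other things on the bench alone.

Things in the scene. Friction and masses are not known exactly. Their poses are not given: they have to be found in the camera images.
- spring: Loose straight tension spring, about 90 g, 155 mm long at rest, coil 16 mm across, red tab at one end, blue tab and steel eye at the other. Starts level on a wooden cradle (two blocks, tops 36 mm above the bench, under the coil). Origin: same point as point pin; x along the spring to the eye, z up. Coil underside at z = 0, centre line at z = 8 mm. Pin axis to eye centre: 125 mm at rest.
- pin (a point): pin root on the spring: the pin's axis at the flat underside of the red end, a steel block 24 x 12 x 16 mm. The pin, 8 mm diameter with tapered foot, reaches 20 mm down from here: raising the spring more than about 16 mm takes it out of the hole. Pin and hole are greased.
- red_tab (a point): where to grasp the red tab: on the pin axis, 36 mm above the pin root. The tab is 20 mm along and 12 mm across the spring, from 16 to 52 mm above the pin root.
- blue_tab (a point): where to grasp the blue tab: on its middle, 16 mm above the coil's underside. The tab is 20 mm along and 12 mm across the spring, from 0 to 30 mm above the coil's underside; 100 mm from the pin axis at rest. The eye's centre is 25 mm further out and 8 mm lower.
- eye (a point): centre of the eye, a flat level steel ring of 14 mm bore, 22 mm outside diameter, 6 mm thick (its underside 3 mm below this point)
- spring_eye (a joint): stretch of the spring in m: 0 at rest, tension 2.4 N + 0.12 N per mm of stretch; more than 70 mm spoils it
- brake: Fixed green brake unit, base 260 x 150 x 12 mm. Origin on the bench; x is the line of the fitted spring from lever hole to post, z up. A dark bridge (17 mm along x, 50 mm across, centre x = -26.5 mm, top 53.7 mm above the bench) carries the spring level once its pin is in the hole and it points along x. Steel drum (top 47 mm) at x = -134, y = -30 mm.
- lever (a joint): angle in rad of the yellow brake lever about an upright bolt at x = -80, y = -75 mm of the brake (bolt head 59 mm above the bench); 0 = back at its stop, positive = swung away from the post. Turns easily (0.5 N at the hole) and stays where left; the stretched spring pulls it to its stop.
- lever_hole (a point): centre of the mouth of the lever's upright hole, 11 mm diameter, through the 16 mm thick lever, whose top is 54 mm above the bench; at the stop it lies at x = -80, y = 0 mm of the brake
- bracket: Fixed grey bracket 74 x 44 x 10 mm on the brake's base (top 22 mm above the bench), origin mid-underside, x along its slot and the brake's x, about 85 mm from the brake's origin.
- slot (a point): middle of the bracket's slot, at the post's shoulder height, 58 mm above the bench. The upright post is clamped on the slot's line up to 12 mm either side of here along the bracket's x: its place is not measured. Post: 16 mm diameter shoulder, then a brass stud 9 mm diameter standing 11 mm above the shoulder, tip tapered.
- wax_jar_spot (a point): wax jar, 64 mm diameter, 60 mm high, standing by; centre of its underside
- turned_bowl_spot (a point): wooden bowl, 110 mm wide, 45 mm high, standing by; centre of its underside
- maple_blank_spot (a point): maple block 50 x 50 x 90 mm, standing by; centre of its underside
- live_centre_spot (a point): steel lathe centre, 44 mm diameter, 80 mm high, standing by; centre of its underside
- spanner_spot (a point): spanner lying by; its origin
- faceplate_ring_spot (a point): aluminium ring 70 mm wide, 12 mm high, lying by; centre of its underside
- mallet_spot (a point): mallet lying by; its origin
There are look-alikes about, which are no part of the job. What is shaped like the spring but green is not meant.

How it is judged:
By the outcome, as a careful person would: the job done as asked, in the order asked, and still so for the second after the job is handed in, with the robot touching nothing.
It also fails if it takes over 67 s, if anything falls off the work surface, if the arm or the gripper's body presses on something with over 40 N, if the wrist force passes 120 N, or if a joint passes its speed limit or range.

ROBOT

A 6-joint arm with a two-finger parallel gripper is mounted at the origin on the work surface. World frame = base frame: x ahead of the robot, y to its left, z up, the work surface at z = 0. Lengths are in m, angles in rad, forces in N, time in s.
With the tool pointing down it reaches from about 0.275 to 0.975 m from the base axis. Payload 8.4 kg.
Tool frame: the origin (TCP) lies at the very end of the fingers, on their centre line; the grasp point (between the pads) lies 19 mm behind it; z points along the fingers, y is the direction in which the jaws open and shut (so a half turn about z gives the same grasp; the last joint's range is limited). The gripper opens to 92 mm and grips with 3 to 60 N. Pads are 20 mm wide; open, the fingers measure 128 mm over their backs; the gripper's body (75 mm by 189 mm) begins 69 mm behind the grasp point.
Start: joints at [-1.131, 0.353, 1.633, -0, 1.155, -0.002], TCP at [0.267, -0.565, 0.184] pointing down, gripper open.
Joint ranges: [-2.63, 2.63], [-0.92, 2.1], [0.06, 2.66], [-1.3, 4.44], [0, 2.69], [-3.02, 3.02]. Speed limits (rad/s): [2.22, 2.22, 2.79, 3.14, 3.14, 3.14].

INTERFACE

Orientations are given as a rotation vector (axis times angle).
In Python, from workcell import env, imaging, ticket gives the robot as it stands.
- The arm moves only by the tool arm_command, never from a script. Its arguments are lists of equal length, an entry for each row: "slide": the shift along the world's x, y, z in units of 25 mm (1.0 is 25 mm), a list of three; "delta_rot": the turn, a rotation vector about the world's x, y, z in units of 6 degrees (1.0 is 6 degrees), a list of three. A call has 1 to 20 rows; each row is the pose to reach, as a shift and turn from the pose commanded when the call began; what a row does not reach only later rows make up. A row lasts 1/12 s, in which the tool goes at most 41.7 mm and 7.16 degrees, less where a joint would pass 70% of its speed; a pose out of reach is approached as far as the arm can. A call with a gripper value outside its range is refused whole. "jaw" is the gripper command: -1 is shut, 1 is fully open, values between are in proportion, set as the call begins (left out, the last holds). The fingers move at their own pace and stop on an object; "squeeze" is the grip in N (left out, the last holds). Time passes only in rows, so rows that repeat a pose let the fingers close. It gives the time, the measured TCP pose, the force and the opening at its end, in the units of the state.
- env.observe(): the state, without advancing time (a new reading comes with each control period).
- imaging.capture(name): name is "scene" or "top" or "wrist"; returns a dict with "image" (384x512x3 uint8, red, green, blue), "vertical_fov" (degrees; the focal length in pixels is half the picture's height over the tangent of half this angle, whatever the lens; pixels are square), "cx", "cy" (the principal point, pixels), "R" (3x3) and "t" (3): a world point X has camera coordinates R X + t. Camera axes: x right, y down, z forward; pixel columns grow to the right and rows downward; lengths in m; the calibration is good to about 2 mm. A picture is of the moment at which its call begins. There is no depth.
- ticket.close_job(): hands the job in, once; it reports no verdict.
The state is a dict: "t": time; "q": joint angles; "qd": joint speeds; "tau": joint torques, N m; "tcp_pos": TCP position; "orientation": TCP orientation; "wrist_force": force on the tool from outside, world axes, zero at the start; "ft_torque": the same for the moment, N m; "opening": opening from 0.0 (shut) to 1.0 (fully open).
Only numpy, scipy, OpenCV 4.12 (cv2) and the standard library are available. Lean on these libraries where they do the work, as an engineer would, in place of code of your own. Each camera call takes 0.05 s, during which the arm holds its last target.

## Working session

There is one attempt and no reset: what is moved stays moved. The work goes in short steps, Python scripts to look and compute and a tool call to move; the robot and the scene stay as the last step left them, time stands still between calls to the robot, and variables do not carry over. Pictures are saved under pics/ and viewed, and the job is handed in when it is done.

Besides the shell and the picture viewer there is one more tool, called by a JSON object that holds its "op" and its "data", one argument or row to a line. arm_command: Moves the arm, as the interface text tells. Its arguments: {"type":"object","properties":{"slide":{"type":"array","items":{"type":"array","items":{"type":"number"}}},"delta_rot":{"type":"array","items":{"type":"array","items":{"type":"number"}}},"jaw":{"type":"number"},"squeeze":{"type":"number"}},"required":["slide","delta_rot"]}

```bash
ls; mkdir -p pics; python3 - <<'E'
from workcell import env, imaging
import cv2,pickle
print(env.observe())
d={}
for n in ["scene","top","wrist"]:
    c=imaging.capture(n); d[n]=c
    cv2.imwrite(f"pics/{n}0.png",cv2.resize(c["image"][:,:,::-1],(800,600),interpolation=cv2.INTER_CUBIC))
    print(n,c["vertical_fov"],c["cx"],c["cy"],c["R"],c["t"])
pickle.dump(d,open("c0.pkl","wb"))
E
```

```text
pics
{'t': 0.0, 'q': array([-1.13138216e+00,  3.53639348e-01,  1.63414517e+00,  2.71799891e-05,
        1.15518853e+00, -2.37299225e-03]), 'qd': array([ 0.00042812, -0.00077794, -0.0001595 ,  0.00058782,  0.00047886,
        0.00060209]), 'tau': array([ 3.74394382e-03, -5.93832314e+01, -3.34208608e+01,  6.97896536e-02,
        2.34888832e-02, -9.39329016e-05]), 'tcp_pos': array([ 0.2670154 , -0.56449048,  0.1837645 ]), 'orientation': array([-3.06394207e+00, -6.88014631e-01,  4.31755001e-04]), 'wrist_force': array([ 0.27958698, -0.30146912,  0.36665901]), 'ft_torque': array([ 0.02703829, -0.00120425,  0.01356932]), 'opening': 0.9997366140224928}
scene 50.256904227764025 255.97133894943298 193.99399489096294 [[ 0.82055539  0.57149177 -0.00927394]
 [ 0.37473234 -0.55015562 -0.74626032]
 [-0.43158374  0.60887269 -0.66558961]] [-0.41808446 -0.15142902  1.79275636]
top 50.705734883800844 254.93799757840776 191.11406728285027 [[ 0.01067154 -0.99969602 -0.02222575]
 [-0.9949489  -0.00839692 -0.10003091]
 [ 0.09981388  0.02318096 -0.99473606]] [-0.03838777  0.5559953   1.20807413]
wrist 67.70412283154835 253.7664400929567 194.57016410857466 [[ 0.42707002 -0.90421719 -0.00157276]
 [-0.86389762 -0.4085391   0.29457885]
 [-0.26700579 -0.12444709 -0.95562588]] [-0.62407367 -0.03313781  0.39215238]
```

View pics/scene0.png

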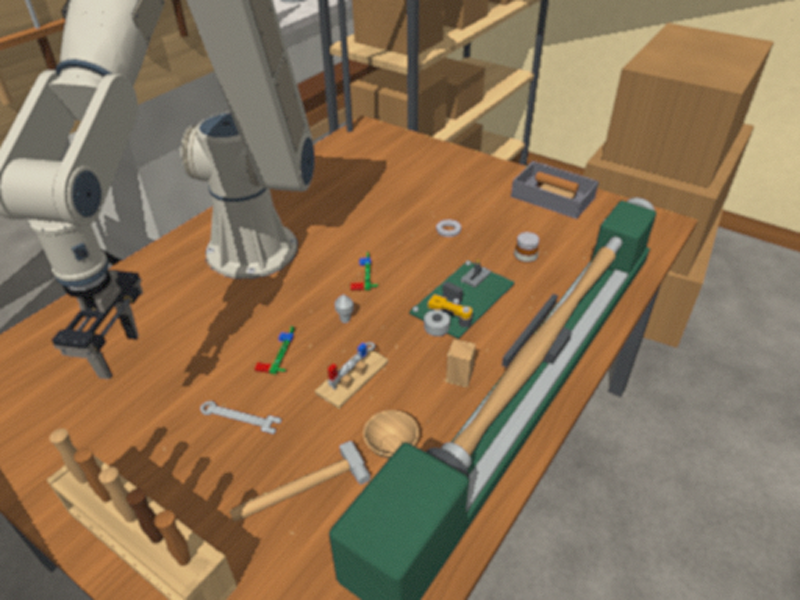

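View pics/top0.png

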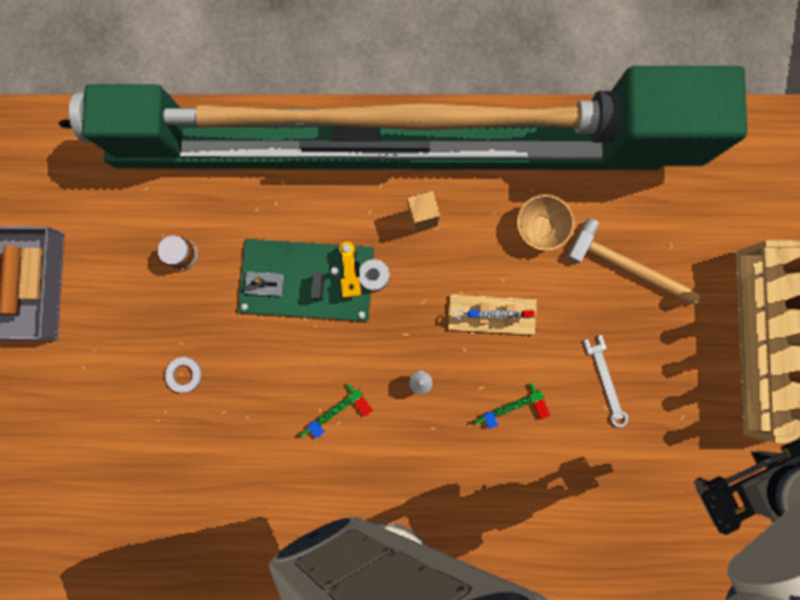

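View pics/wrist0.png

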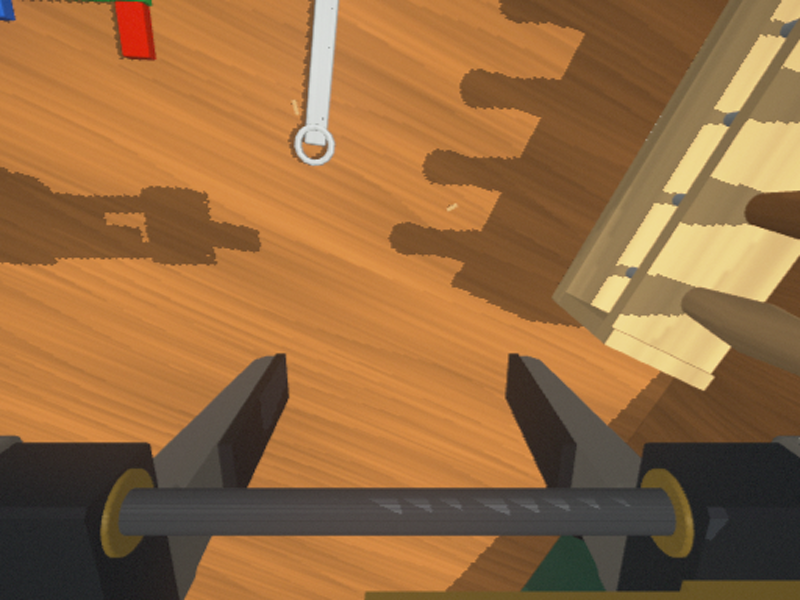

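Candidates (in the 800x600 top view): the spring on the cradle at (495,314) has a steel coil, red tab at (528,314) and blue tab at (473,314). The green look-alikes are at (335,412) and (512,408). I choose the one on the cradle and will check it in a close crop.

```bash
python3 - <<'E'
import cv2,pickle
d=pickle.load(open("c0.pkl","rb"))
im=d["top"]["image"][:,:,::-1]
a=im[180:220,275:350]; b=im[145:210,145:255]
cv2.imwrite("pics/spr0.png",cv2.resize(a,None,fx=10,fy=10,interpolation=cv2.INTER_CUBIC))
cv2.imwrite("pics/brk0.png",cv2.resize(b,None,fx=7,fy=7,interpolation=cv2.INTER_CUBIC))
im=d["scene"]["image"][:,:,::-1]
c=im[160:265,195:335]
cv2.imwrite("pics/sc0.png",cv2.resize(c,None,fx=5.5,fy=5.5,interpolation=cv2.INTER_CUBIC))
E
```

```text
(no output)
```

View pics/spr0.png

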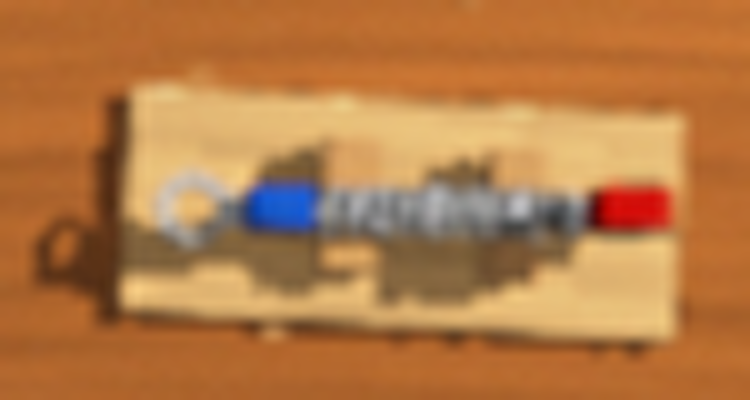

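View pics/brk0.png

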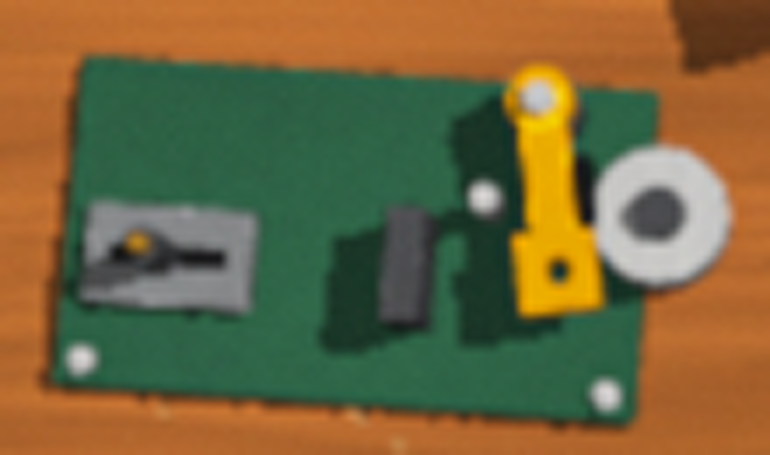

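View pics/sc0.png

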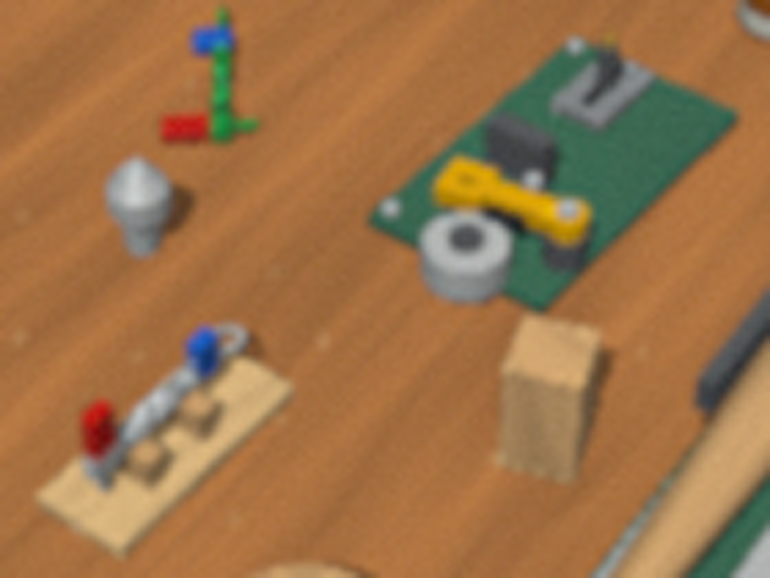

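The crop shows the steel spring on the cradle with the red tab at (528,314), blue tab at (473,314) and eye at about (457,314). On the brake, the lever hole is at crop (558,270), the brass tip at (138,241) and the bolt head at (538,97).

```bash
cat > h.py <<'E'
import numpy as np,cv2,pickle
def ray(c,u,v):
    f=c["image"].shape[0]/2/np.tan(np.radians(c["vertical_fov"])/2)
    d=c["R"].T@np.array([(u-c["cx"])/f,(v-c["cy"])/f,1.]); o=-c["R"].T@c["t"]
    return o,d
def at(c,u,v,z):
    o,d=ray(c,u,v); return o+d*(z-o[2])/d[2]
def proj(c,X):
    f=c["image"].shape[0]/2/np.tan(np.radians(c["vertical_fov"])/2)
    p=c["R"]@np.asarray(X,float)+c["t"]; return np.array([c["cx"]+f*p[0]/p[2],c["cy"]+f*p[1]/p[2]])
E
python3 - <<'E'
from h import *
d=pickle.load(open("c0.pkl","rb")); t=d["top"]; s=d["scene"]
def S(u,v,z): return at(t,275+u/10-.5,180+v/10-.5,z).round(4)
def B(u,v,z): return at(t,145+u/7-.5,145+v/7-.5,z).round(4)
# cradle blocks 36mm: coil underside .036
print("redtop",S(634,207,.088),"bluetop",S(283,207,.066),"eye",S(190,209,.044))
print("hole",B(558,270,.054),"bolt",B(538,97,.059),"tip",B(138,241,.069))
print("stop peg",B(485,198,.05),"drum",B(660,216,.047),"bridge",B(405,265,.0537),"bracket", B(168,257,.022))
print("screws",B(80,359,.014),B(605,395,.014))
for nm,p in dict(a=(85,55),b=(658,93),c=(632,425),d=(55,385)).items(): print(nm,B(*p,.012))
def C(u,v,z): return at(s,195+u/5.5-.5,160+v/5.5-.5,z).round(4)
print("scene red",C(99,408,.088),"blue",C(204,332,.066),"eye",C(232,338,.044),"bolt",C(570,207,.059),"hole",C(463,178,.054),"tip",C(612,42,.069),"drum",C(465,238,.047))
E
```

```text
redtop [ 0.526  -0.2737  0.088 ] bluetop [ 0.5268 -0.175   0.066 ] eye [ 0.5277 -0.1493  0.044 ]
hole [0.5771 0.0586 0.054 ] bolt [0.6511 0.068  0.059 ] tip [0.5863 0.2358 0.069 ]
stop peg [0.6085 0.091  0.05  ] drum [0.6017 0.0157 0.047 ] bridge [0.5788 0.1243 0.0537] bracket [0.5853 0.2341 0.022 ]
screws [0.5406 0.2737 0.014 ] [0.5267 0.0409 0.014 ]
a [0.6774 0.2768 0.012 ]
b [0.6618 0.0196 0.012 ]
c [0.5137 0.0289 0.012 ]
d [0.5291 0.2849 0.012 ]
scene red [ 0.5266 -0.2723  0.088 ] blue [ 0.5255 -0.1698  0.066 ] eye [ 0.5296 -0.1472  0.044 ] bolt [0.6527 0.0682 0.059 ] hole [0.5745 0.0574 0.054 ] tip [0.5925 0.2292 0.069 ] drum [0.6042 0.0137 0.047 ]
```

{"op": "arm_command", "data": {
  "slide": [
    [1, 1.2, 0.2],
    [2, 2.4, 0.4],
    [3.1, 3.5, 0.6],
    [4.1, 4.7, 0.8],
    [5.2, 5.9, 0.8],
    [6.2, 7.1, 0.8],
    [7.3, 8.2, 0.8],
    [8.3, 9.4, 0.8],
    [9.3, 10.6, 0.8],
    [10.4, 11.8, 0.8],
    [10.4, 11.8, 0.8],
    [10.4, 11.8, 0.8],
    [10.4, 11.8, 0.8],
    [10.4, 11.8, 0.8],
    [10.4, 11.8, 0.8],
    [10.4, 11.8, 0.8]
  ],
  "delta_rot": [
    [0, 0, 1],
    [0, 0, 2],
    [0, 0, 3],
    [0, 0, 4],
    [0, 0, 5],
    [0, 0, 6],
    [0, 0, 7],
    [0, 0, 8],
    [0, 0, 9],
    [0, 0, 10],
    [0, 0, 10.7],
    [0, 0, 10.7],
    [0, 0, 10.7],
    [0, 0, 10.7],
    [0, 0, 10.7],
    [0, 0, 10.7]
  ]
}}

```text
t: 1.48
tcp_pos: [0.5265, -0.2709, 0.2045]
orientation: [-2.234, -2.209, 0.0]
wrist_force: [0.5, 0.2, 0.0]
opening: 0.999
```

```bash
cat > snap.py <<'E'
import sys,pickle,cv2,numpy as np
from workcell import env, imaging
from h import *
from scipy.spatial.transform import Rotation as Ro
def snap(tag,names=("wrist",)):
    o=env.observe(); R=Ro.from_rotvec(o["orientation"]).as_matrix()
    print("t %.2f"%o["t"],o["tcp_pos"].round(4),"F",o["wrist_force"].round(2),"M",o["ft_torque"].round(2),"open %.3f"%o["opening"],"q",o["q"].round(2),"ty",R[:,1].round(3),"tz",R[:,2].round(3))
    d={}
    for n in names:
        c=imaging.capture(n); d[n]=c
        cv2.imwrite(f"pics/{tag}_{n}.png",cv2.resize(c["image"][:,:,::-1],(800,600),interpolation=cv2.INTER_CUBIC))
    pickle.dump((o,d),open(f"{tag}.pkl","wb"))
    return o,d
if __name__=="__main__":
    snap(sys.argv[1],sys.argv[2:])
E
python3 snap.py s1 wrist
```

```text
t 1.48 [ 0.5265 -0.2709  0.2045] F [0.52 0.22 0.  ] M [-0.03 -0.06  0.  ] open 0.999 q [-0.48  0.28  1.68 -0.    1.17 -0.47] ty [ 1.    -0.011 -0.   ] tz [-0. -0. -1.]
```

View pics/s1_wrist.png

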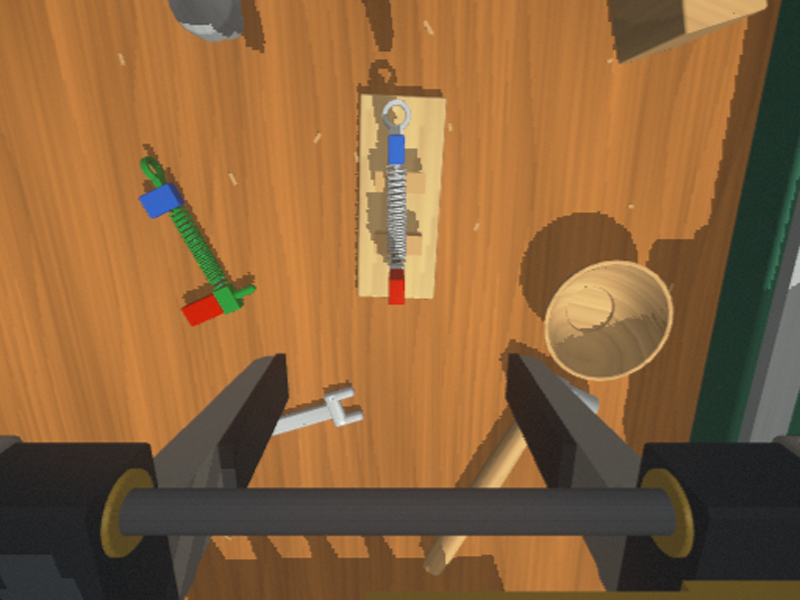

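```bash
python3 - <<'E'
from h import *
o,d=pickle.load(open("s1.pkl","rb")); c=d["wrist"]
im=c["image"][:,:,::-1]
cv2.imwrite("pics/s1crop.png",cv2.resize(im[55:205,215:295],None,fx=4,fy=4,interpolation=cv2.INTER_CUBIC))
print("cam",(-c["R"].T@c["t"]).round(4),"fwd",c["R"][2].round(3))
k=lambda u,v,z: at(c,u*.64-.1,v*.64-.1,z).round(4)
print("red?",k(397,285,.088),k(397,304,.088),"blue",k(397,146,.066),"eye",k(396,114,.044))
E
```

```text
cam [ 0.5271 -0.1871  0.4042] fwd [-0.003 -0.295 -0.956]
red? [ 0.5265 -0.27    0.088 ] [ 0.5264 -0.2845  0.088 ] blue [ 0.5277 -0.1734  0.066 ] eye [ 0.5273 -0.15    0.044 ]
```

View pics/s1crop.png

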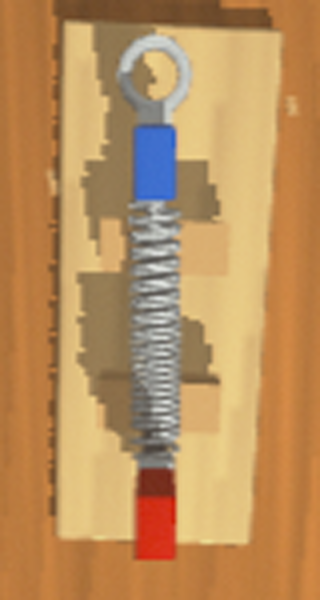

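Wrist view: red tab top centre is at about (397,292), eye at (396,114), blue tab at (397,146). That puts the pin at about (0.5265, -0.275), with the eye 125 mm away along +y. Descending to grip the red tab.

{"op": "arm_command", "data": {
  "slide": [
    [0, -0.16, -1],
    [0, -0.16, -2],
    [0, -0.16, -3],
    [0, -0.16, -4],
    [0, -0.16, -5],
    [0, -0.16, -5.5],
    [0, -0.16, -6],
    [0, -0.16, -6],
    [0, -0.16, -6]
  ],
  "delta_rot": [
    [0, 0, 0],
    [0, 0, 0],
    [0, 0, 0],
    [0, 0, 0],
    [0, 0, 0],
    [0, 0, 0],
    [0, 0, 0],
    [0, 0, 0],
    [0, 0, 0]
  ]
}}

```text
t: 2.28
tcp_pos: [0.5273, -0.2742, 0.0547]
orientation: [-2.231, -2.211, 0.0]
wrist_force: [0.3, -0.1, 0.5]
opening: 0.997
```

{"op": "arm_command", "data": {
  "slide": [
    [0, 0, 0],
    [0, 0, 0],
    [0, 0, 0],
    [0, 0, 0],
    [0, 0, 0],
    [0, 0, 0],
    [0, 0, 0],
    [0, 0, 0],
    [0, 0, 0],
    [0, 0, 0],
    [0, 0, 0],
    [0, 0, 0]
  ],
  "delta_rot": [
    [0, 0, 0],
    [0, 0, 0],
    [0, 0, 0],
    [0, 0, 0],
    [0, 0, 0],
    [0, 0, 0],
    [0, 0, 0],
    [0, 0, 0],
    [0, 0, 0],
    [0, 0, 0],
    [0, 0, 0],
    [0, 0, 0]
  ],
  "jaw": -1,
  "squeeze": 35
}}

```text
t: 3.28
tcp_pos: [0.5272, -0.274, 0.0544]
orientation: [-2.231, -2.212, 0.0]
wrist_force: [-0.7, 0.1, 0.0]
opening: 0.152
```

```bash
python3 snap.py s2 wrist
```

```text
t 3.28 [ 0.5272 -0.274   0.0544] F [-0.67  0.1   0.03] M [ 0.04 -0.07 -0.02] open 0.152 q [-0.48  0.46  1.8  -0.    0.88 -0.47] ty [ 1.    -0.008 -0.   ] tz [-0.  0. -1.]
```

View pics/s2_wrist.png

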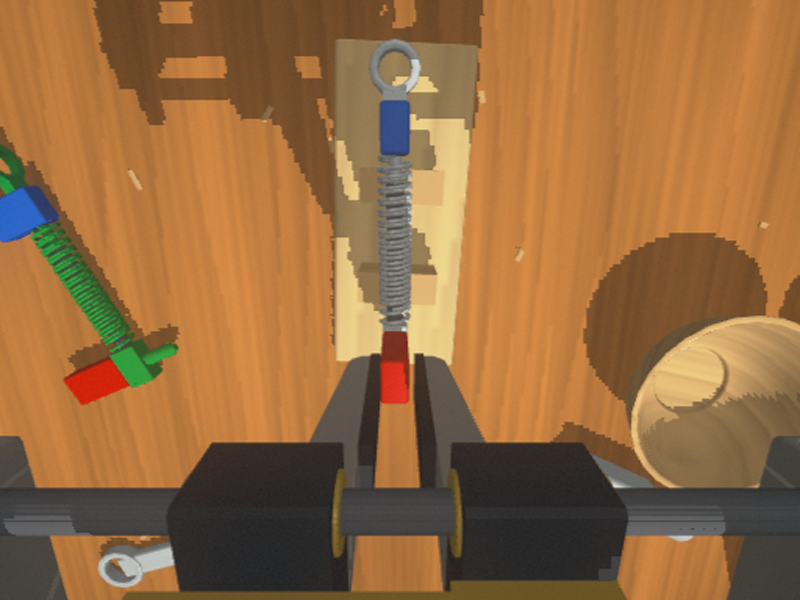

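Fingers straddle the tab, still about 1 mm open on each side; closing a little longer, then lifting.

{"op": "arm_command", "data": {
  "slide": [
    [0, 0, 0],
    [0, 0, 0],
    [0, 0, 0],
    [0, 0, 0],
    [0, 0, 0],
    [0, 0, 0]
  ],
  "delta_rot": [
    [0, 0, 0],
    [0, 0, 0],
    [0, 0, 0],
    [0, 0, 0],
    [0, 0, 0],
    [0, 0, 0]
  ]
}}

```text
t: 3.83
tcp_pos: [0.5272, -0.274, 0.0545]
orientation: [-2.231, -2.212, 0.0]
wrist_force: [0.2, 0.6, -0.1]
opening: 0.116
```

{"op": "arm_command", "data": {
  "slide": [
    [0, 0, 0.3],
    [0, 0, 0.8],
    [0, 0, 1.5],
    [0, 0, 2.3],
    [0, 0, 3],
    [0, 0, 3.6],
    [0, 0, 4],
    [0, 0, 4],
    [0, 0, 4]
  ],
  "delta_rot": [
    [0, 0, 0],
    [0, 0, 0],
    [0, 0, 0],
    [0, 0, 0],
    [0, 0, 0],
    [0, 0, 0],
    [0, 0, 0],
    [0, 0, 0],
    [0, 0, 0]
  ]
}}

```text
t: 4.58
tcp_pos: [0.5275, -0.2741, 0.1552]
orientation: [2.23, 2.211, 0.001]
wrist_force: [0.1, 0.8, 0.1]
opening: 0.12
```

```bash
python3 snap.py s3 wrist scene
```

```text
t 4.58 [ 0.5275 -0.2741  0.1552] F [0.15 0.8  0.12] M [-0.07 -0.1  -0.02] open 0.120 q [-0.48  0.33  1.73 -0.    1.08 -0.47] ty [ 1.    -0.009  0.001] tz [ 0.001 -0.001 -1.   ]
```

View pics/s3_wrist.png

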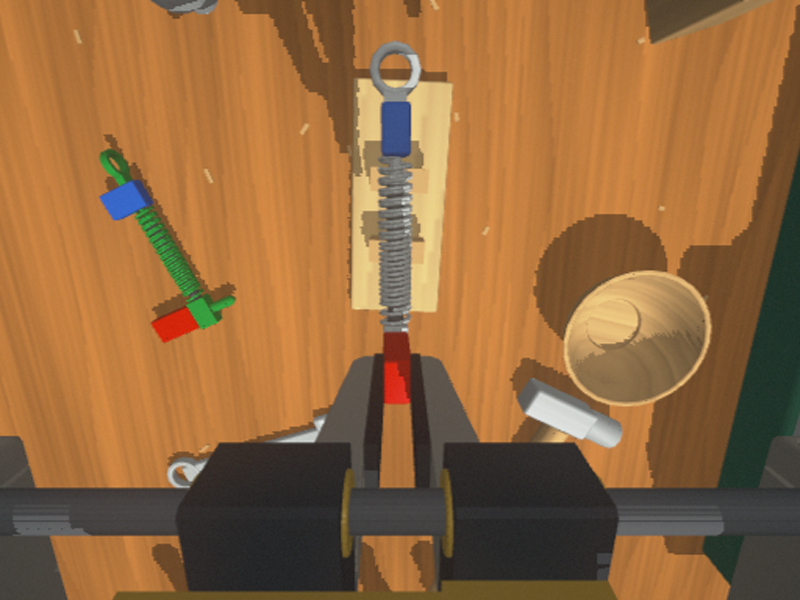

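View pics/s3_scene.png

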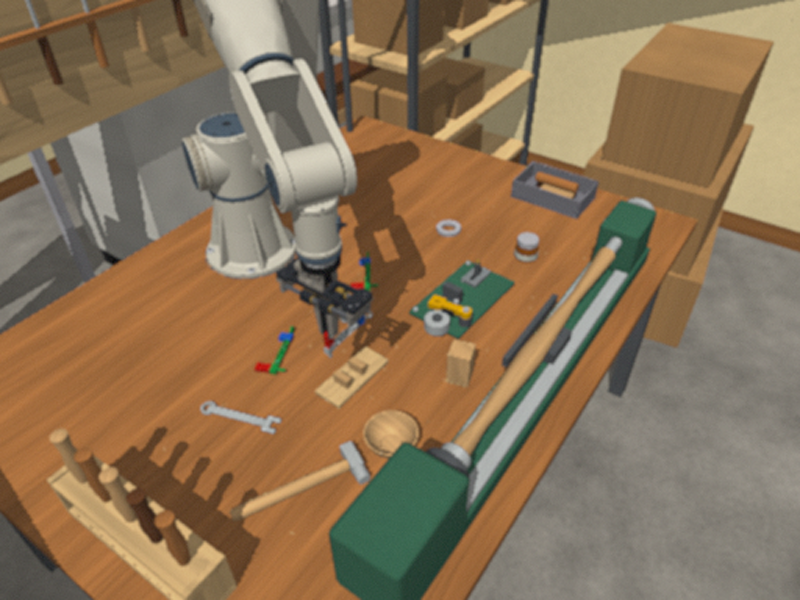

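Spring is held level and the cradle stays put. Next I move beside the lever, offset so the hole is not hidden, and measure it.

{"op": "arm_command", "data": {
  "slide": [
    [0, 0.4, 0],
    [0, 1.2, 0],
    [0, 2.3, 0],
    [0, 3.5, 0],
    [0, 4.8, 0],
    [0, 6.1, 0],
    [0, 7.4, 0],
    [0, 8.7, 0],
    [0, 9.9, 0],
    [0, 10.9, 0],
    [0, 11.7, 0],
    [0, 12.1, 0],
    [0, 12.2, 0],
    [0, 12.2, 0],
    [0, 12.2, 0],
    [0, 12.2, 0]
  ],
  "delta_rot": [
    [0, 0, 0],
    [0, 0, 0],
    [0, 0, -0.1],
    [0, 0, -0.2],
    [0, 0, -0.3],
    [0, 0, -0.4],
    [0, 0, -0.5],
    [0, 0, -0.5],
    [0, 0, -0.5],
    [0, 0, -0.5],
    [0, 0, -0.5],
    [0, 0, -0.5],
    [0, 0, -0.5],
    [0, 0, -0.5],
    [0, 0, -0.5],
    [0, 0, -0.5]
  ]
}}

```text
t: 6.02
tcp_pos: [0.5271, 0.03, 0.1543]
orientation: [-2.289, -2.152, 0.001]
wrist_force: [0.1, 0.2, -1.3]
opening: 0.117
```

```bash
python3 snap.py s4 wrist; python3 - <<'E'
from h import *
for n in ("s2","s3","s4"):
    o,d=pickle.load(open(n+".pkl","rb")); c=d["wrist"]; print(n,"tcp proj",proj(c,o["tcp_pos"]).round(1), "cam-tcp",(-c["R"].T@c["t"]-o["tcp_pos"]).round(4))
E
```

```text
t 6.02 [0.5271 0.03   0.1543] F [ 0.08  0.24 -1.28] M [-0.08 -0.1  -0.04] open 0.117 q [ 0.05  0.24  1.87 -0.    1.04  0.12] ty [ 0.998 -0.062 -0.   ] tz [-0. -0. -1.]
s2 tcp proj [254.2 222.7] cam-tcp [0.0004 0.0838 0.1997]
s3 tcp proj [254.1 222.7] cam-tcp [1.000e-04 8.390e-02 1.996e-01]
s4 tcp proj [254.2 222.7] cam-tcp [0.0049 0.0837 0.1997]
```

View pics/s4_wrist.png

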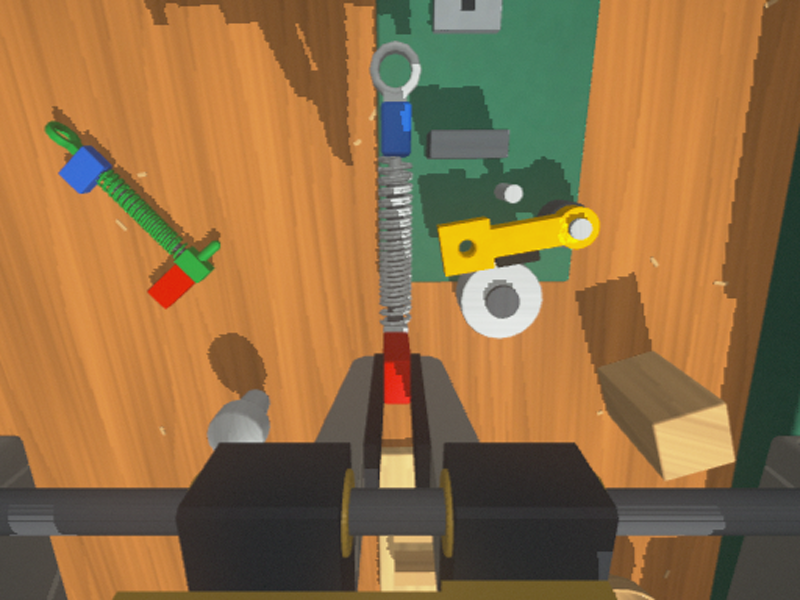

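```bash
python3 - <<'E'
from h import *
o,d=pickle.load(open("s4.pkl","rb")); c=d["wrist"]
im=c["image"][:,:,::-1]
cv2.imwrite("pics/s4a.png",cv2.resize(im[110:220,235:390],None,fx=5,fy=5,interpolation=cv2.INTER_CUBIC))
cv2.imwrite("pics/s4b.png",cv2.resize(im[15:125,225:345],None,fx=5,fy=5,interpolation=cv2.INTER_CUBIC))
cv2.imwrite("pics/s4c.png",cv2.resize(im[205:270,215:295],None,fx=8,fy=8,interpolation=cv2.INTER_CUBIC))
E
```

```text
(no output)
```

View pics/s4a.png

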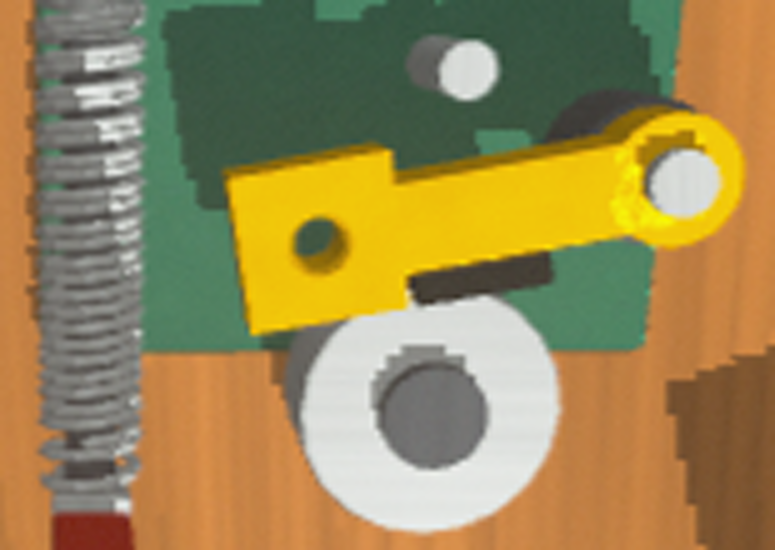

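View pics/s4c.png

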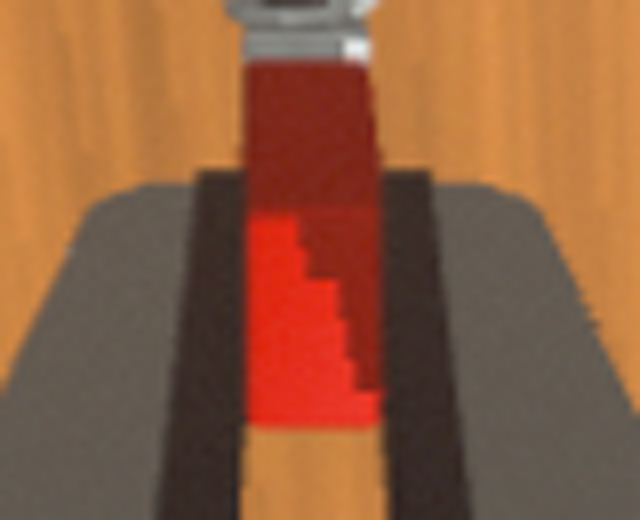

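View pics/s4b.png

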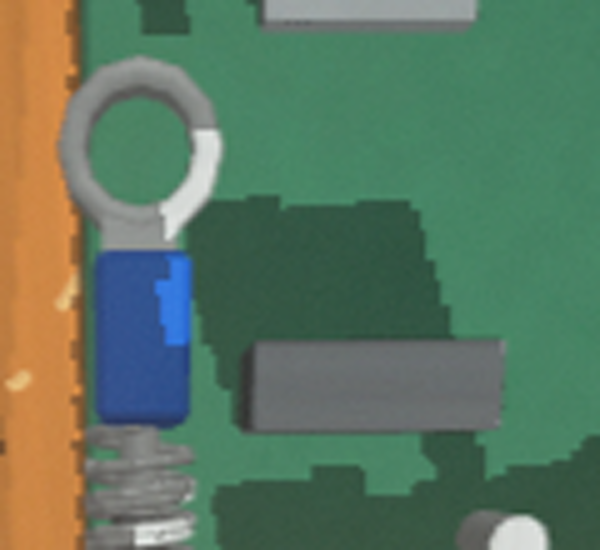

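```bash
python3 - <<'E'
from h import *
o,d=pickle.load(open("s4.pkl","rb")); c=d["wrist"]; tz=o["tcp_pos"][2]
hole=at(c,298.8,158.6,.054);bolt=at(c,371.4,146.2,.059);drum=at(c,320.8,192,.047)
red=at(c,253.9,244.4,tz-.0185+.052); eye=at(c,252.6,43.6,tz-.0185+.008); blue=at(c,225+142/5-.5,15+338/5-.5,tz-.0185+.03)
bridge=at(c,225+378/5-.5,15+385/5-.5,.0537)
for n in "hole bolt drum bridge red blue eye".split(): print(n,locals()[n].round(4))
print("red-tcp",(red-o["tcp_pos"]).round(4),"red-eye",(eye-red).round(4),"hole-bolt",np.linalg.norm((hole-bolt)[:2]))
# brake frame from bolt->drum and bridge
mod=np.array([[-80,-75],[-134,-30],[-26.5,0]])/1000.; W=np.array([bolt[:2],drum[:2],bridge[:2]])
m=mod.mean(0);w=W.mean(0);H=(mod-m).T@(W-w);U,S,V=np.linalg.svd(H);R=V.T@np.diag([1,np.linalg.det(V.T@U.T)])@U.T
t=w-R@m; print("brake O",t,"yaw",np.degrees(np.arctan2(R[1,0],R[0,0])),"res",(R@mod.T).T+t-W)
print("hole in brake",(R.T@(hole[:2]-t)).round(4),"stop hole",(R@[-.08,0]+t).round(4),"slot",(R@[.085,0]+t).round(4))
print("move pin to hole",(hole-red).round(4), "units",((hole-red)/.025).round(2))
E
```

```text
hole [0.5763 0.058  0.054 ]
bolt [0.65   0.0671 0.059 ]
drum [0.6013 0.0174 0.047 ]
bridge [0.5787 0.1247 0.0537]
red [0.5269 0.0291 0.1878]
blue [0.5324 0.1278 0.1658]
eye [0.5338 0.1532 0.1438]
red-tcp [-0.0003 -0.0009  0.0335] red-eye [ 0.0069  0.1241 -0.044 ] hole-bolt 0.0743099847274017
brake O [0.58034616 0.15203581] yaw 86.21341873878654 res [[-1.08584455e-04  1.82527233e-04]
 [ 1.65350184e-04 -1.08360353e-03]
 [-5.67657289e-05  9.01076293e-04]]
hole in brake [-0.0941 -0.0021] stop hole [0.5751 0.0722] slot [0.586  0.2369]
move pin to hole [ 0.0494  0.0289 -0.1338] units [ 1.98  1.16 -5.35]
```

Hole is at about (0.5763, 0.058); lever is swung about 14 mm off its stop; spring yaw 86.8° against brake 86.2°. Moving over the hole and lowering close to it.

{"op": "arm_command", "data": {
  "slide": [
    [0.4, 0.2, 0],
    [1, 0.6, 0],
    [1.6, 0.9, 0],
    [1.98, 1.16, 0],
    [1.98, 1.16, -0.5],
    [1.98, 1.16, -1.1],
    [1.98, 1.16, -1.7],
    [1.98, 1.16, -2.1],
    [1.98, 1.16, -2.3],
    [1.98, 1.16, -2.3],
    [1.98, 1.16, -2.3],
    [1.98, 1.16, -2.3]
  ],
  "delta_rot": [
    [0, 0, 0],
    [0, 0, 0],
    [0, 0, 0],
    [0, 0, 0],
    [0, 0, 0],
    [0, 0, 0],
    [0, 0, 0],
    [0, 0, 0],
    [0, 0, 0],
    [0, 0, 0],
    [0, 0, 0],
    [0, 0, 0]
  ]
}}

```text
t: 7.07
tcp_pos: [0.5774, 0.06, 0.0978]
orientation: [2.288, 2.152, 0.001]
wrist_force: [-0.8, -1.5, -1.4]
opening: 0.12
```

```bash
python3 snap.py s5 wrist scene; python3 - <<'E'
import cv2,pickle
o,d=pickle.load(open("s5.pkl","rb"))
im=d["scene"]["image"][:,:,::-1][130:230,235:355]
cv2.imwrite("pics/s5sc.png",cv2.resize(im,None,fx=6,fy=6,interpolation=cv2.INTER_CUBIC))
E
```

```text
t 7.07 [0.5774 0.06   0.0978] F [-0.81 -1.5  -1.41] M [-0.07 -0.04 -0.03] open 0.120 q [0.1  0.38 1.81 0.   0.95 0.16] ty [ 0.998 -0.061  0.001] tz [ 0.001  0.    -1.   ]
```

View pics/s5_wrist.png

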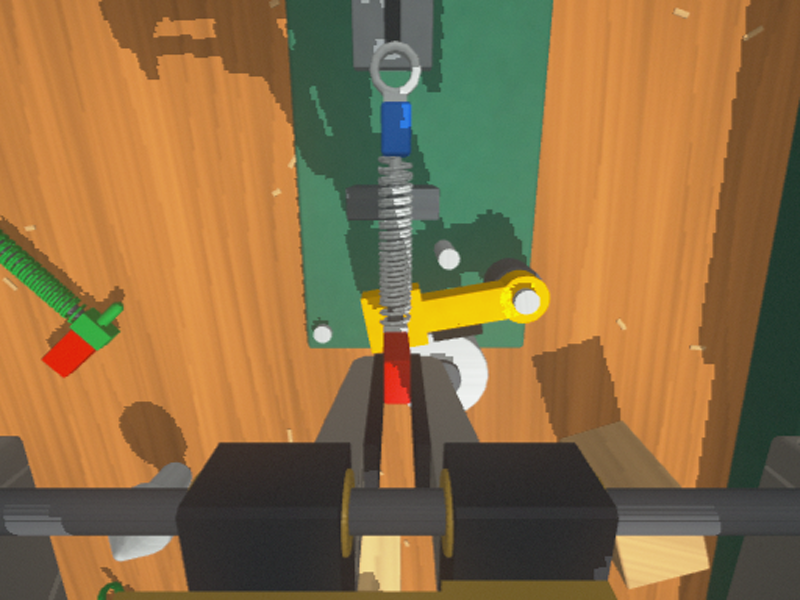

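View pics/s5sc.png

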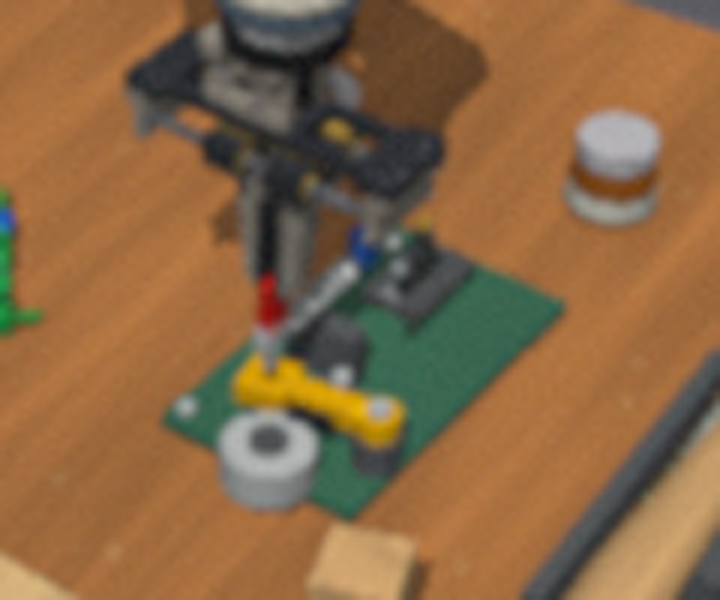

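{"op": "arm_command", "data": {
  "slide": [
    [-0.01, -0.03, -0.1],
    [-0.01, -0.03, -0.2],
    [-0.01, -0.03, -0.27],
    [-0.01, -0.03, -0.34],
    [-0.01, -0.03, -0.41],
    [-0.01, -0.03, -0.48],
    [-0.01, -0.03, -0.55],
    [-0.01, -0.03, -0.55],
    [-0.01, -0.03, -0.55]
  ],
  "delta_rot": [
    [0, 0, 0],
    [0, 0, 0],
    [0, 0, 0],
    [0, 0, 0],
    [0, 0, 0],
    [0, 0, 0],
    [0, 0, 0],
    [0, 0, 0],
    [0, 0, 0]
  ]
}}

```text
t: 7.92
tcp_pos: [0.5764, 0.0592, 0.0831]
orientation: [-2.288, -2.153, 0.0]
wrist_force: [0.1, -1.1, -1.6]
opening: 0.119
```

```bash
python3 snap.py s6 wrist
```

```text
t 7.92 [0.5764 0.0592 0.0831] F [ 0.11 -1.11 -1.56] M [-0.03 -0.09  0.01] open 0.119 q [0.1  0.4  1.82 0.   0.92 0.16] ty [ 0.998 -0.061 -0.   ] tz [-0. -0. -1.]
```

View pics/s6_wrist.png

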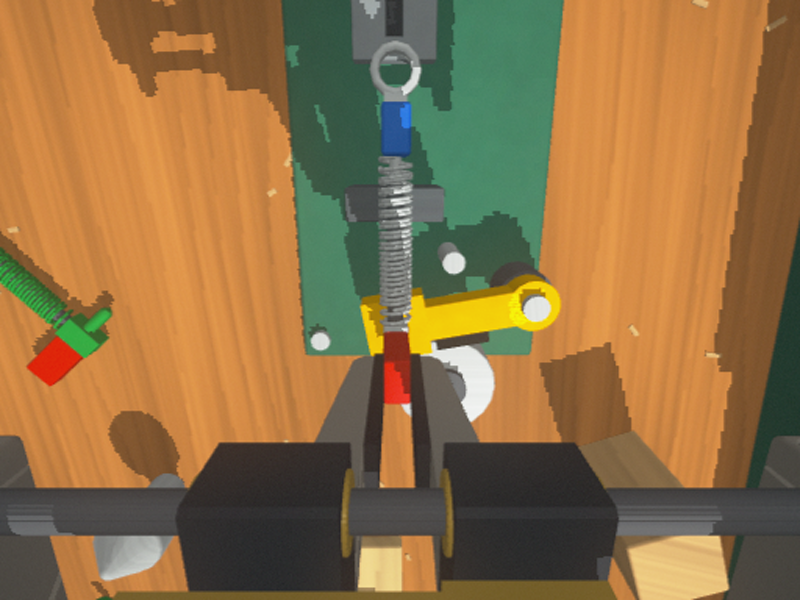

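Pin has entered about 9 mm with no contact force. Seating it.

{"op": "arm_command", "data": {
  "slide": [
    [0, 0, -0.08],
    [0, 0, -0.16],
    [0, 0, -0.24],
    [0, 0, -0.3],
    [0, 0, -0.36],
    [0, 0, -0.4],
    [0, 0, -0.42],
    [0, 0, -0.42],
    [0, 0, -0.42],
    [0, 0, -0.42]
  ],
  "delta_rot": [
    [0, 0, 0],
    [0, 0, 0],
    [0, 0, 0],
    [0, 0, 0],
    [0, 0, 0],
    [0, 0, 0],
    [0, 0, 0],
    [0, 0, 0],
    [0, 0, 0],
    [0, 0, 0]
  ]
}}

```text
t: 8.8
tcp_pos: [0.5765, 0.0593, 0.0728]
orientation: [2.288, 2.153, 0.0]
wrist_force: [-0.1, -0.4, -0.9]
opening: 0.115
```

```bash
python3 snap.py s7 wrist scene;  python3 - <<'E'
import cv2,pickle
o,d=pickle.load(open("s7.pkl","rb"))
im=d["scene"]["image"][:,:,::-1][130:230,235:355]
cv2.imwrite("pics/s7sc.png",cv2.resize(im,None,fx=6,fy=6,interpolation=cv2.INTER_CUBIC))
E
```

```text
t 8.80 [0.5765 0.0593 0.0728] F [-0.13 -0.4  -0.88] M [-0.08 -0.12 -0.04] open 0.115 q [0.1  0.41 1.83 0.   0.9  0.16] ty [ 0.998 -0.061  0.   ] tz [ 0.  0. -1.]
```

View pics/s7sc.png

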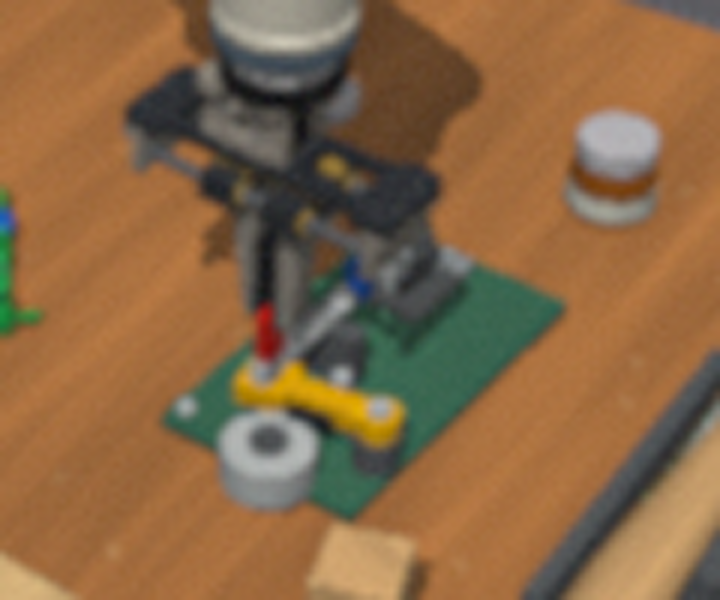

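View pics/s7_wrist.png

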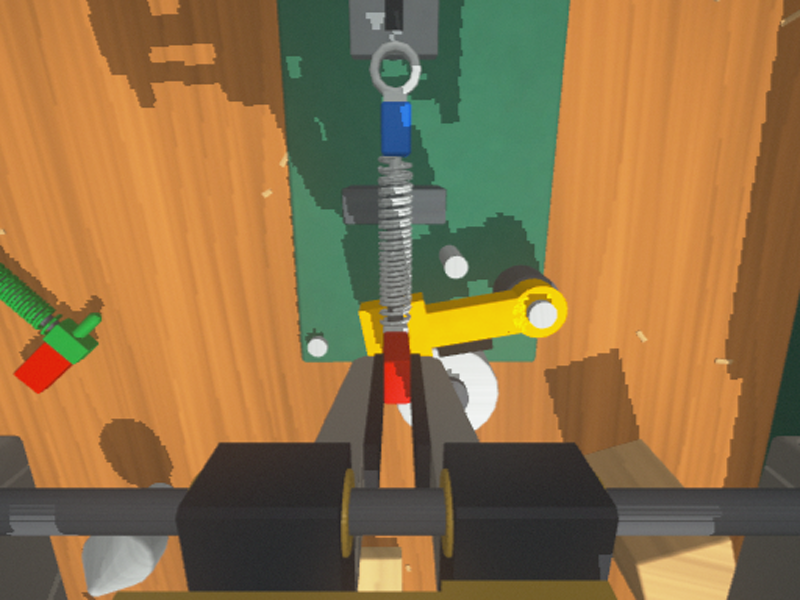

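{"op": "arm_command", "data": {
  "slide": [
    [0, 0, -0.02],
    [0, 0, -0.04],
    [0, 0, -0.05],
    [0, 0, -0.05]
  ],
  "delta_rot": [
    [0, 0, 0],
    [0, 0, 0],
    [0, 0, 0],
    [0, 0, 0]
  ]
}}

```text
t: 9.23
tcp_pos: [0.577, 0.0592, 0.0722]
orientation: [2.288, 2.152, 0.001]
wrist_force: [-2.0, -1.3, 6.1]
opening: 0.12
```

{"op": "arm_command", "data": {
  "slide": [
    [0, 0, 0],
    [0, 0, 0],
    [0, 0, 0],
    [0, 0, 0],
    [0, 0, 0],
    [0, 0, 0],
    [0, 0, 0],
    [0, 0, 0]
  ],
  "delta_rot": [
    [0, 0, 0],
    [0, 0, 0],
    [0, 0, 0],
    [0, 0, 0],
    [0, 0, 0],
    [0, 0, 0],
    [0, 0, 0],
    [0, 0, 0]
  ],
  "jaw": 0
}}

```text
t: 9.9
tcp_pos: [0.5765, 0.0592, 0.0714]
orientation: [-2.288, -2.153, 0.0]
wrist_force: [-0.1, 0.3, -0.6]
opening: 0.497
```

{"op": "arm_command", "data": {
  "slide": [
    [0, 0, 0.5],
    [0, 0, 1.3],
    [0, 0, 2.2],
    [0, 0, 3],
    [0, 0, 3.4],
    [0, 0, 3.6],
    [0, 0, 3.6],
    [0, 0, 3.6]
  ],
  "delta_rot": [
    [0, 0, 0],
    [0, 0, 0],
    [0, 0, 0],
    [0, 0, 0],
    [0, 0, 0],
    [0, 0, 0],
    [0, 0, 0],
    [0, 0, 0]
  ]
}}

```text
t: 10.57
tcp_pos: [0.5761, 0.0592, 0.161]
orientation: [-2.288, -2.153, 0.001]
wrist_force: [0.2, -0.1, -0.7]
opening: 0.501
```

```bash
python3 snap.py s8 wrist
```

```text
t 10.57 [0.5761 0.0592 0.161 ] F [ 0.19 -0.14 -0.69] M [-0.04 -0.05  0.01] open 0.501 q [ 0.1   0.31  1.76 -0.    1.08  0.16] ty [ 0.998 -0.061 -0.001] tz [-0.001 -0.    -1.   ]
```

View pics/s8_wrist.png

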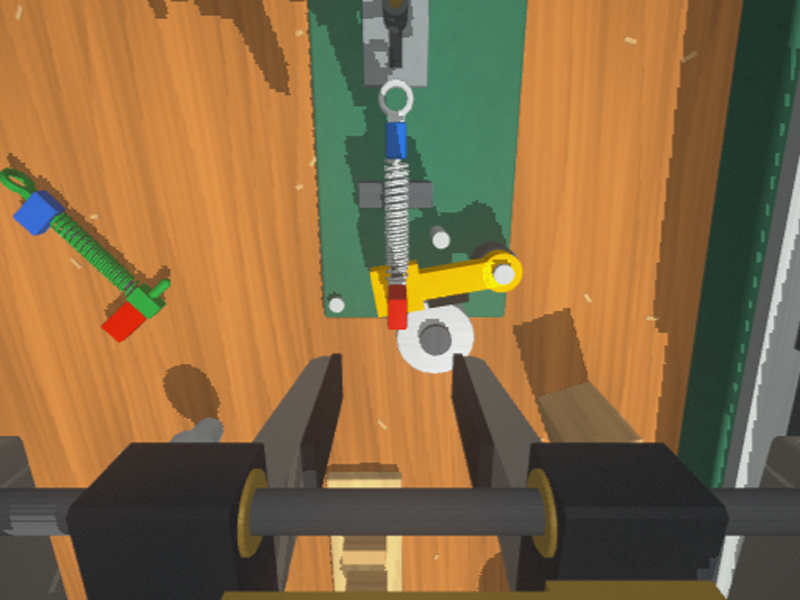

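Pin contact felt (6 N) and the spring stays upright across the bridge. Moving over the blue tab, which puts the camera over the post.

{"op": "arm_command", "data": {
  "slide": [
    [0.05, 0.8, 0],
    [0.1, 1.8, 0],
    [0.2, 2.8, 0],
    [0.25, 3.6, 0],
    [0.25, 3.95, 0],
    [0.25, 3.95, 0],
    [0.25, 3.95, 0],
    [0.25, 3.95, 0]
  ],
  "delta_rot": [
    [0, 0, 0],
    [0, 0, 0],
    [0, 0, 0],
    [0, 0, 0],
    [0, 0, 0],
    [0, 0, 0],
    [0, 0, 0],
    [0, 0, 0]
  ]
}}

```text
t: 11.28
tcp_pos: [0.5823, 0.157, 0.161]
orientation: [-2.288, -2.152, 0.002]
wrist_force: [1.2, -0.2, 0.5]
opening: 0.499
```

```bash
python3 snap.py s9 wrist; python3 - <<'E'
from h import *
o,d=pickle.load(open("s9.pkl","rb")); c=d["wrist"]
im=c["image"][:,:,::-1]
cv2.imwrite("pics/s9a.png",cv2.resize(im[60:215,205:305],None,fx=5,fy=5,interpolation=cv2.INTER_CUBIC)[:,:])
for n,X in dict(tcp=o["tcp_pos"],tcpbench=[*o["tcp_pos"][:2],.06]).items(): print(n,proj(c,X))
E
```

```text
t 11.28 [0.5823 0.157  0.161 ] F [ 1.19 -0.19  0.46] M [-0.02 -0.07  0.01] open 0.499 q [ 0.26  0.34  1.7  -0.    1.1   0.32] ty [ 0.998 -0.061 -0.001] tz [-0.001 -0.001 -1.   ]
tcp [254.13480546 222.69077618]
tcpbench [254.06016213 186.62961206]
```

View pics/s9_wrist.png

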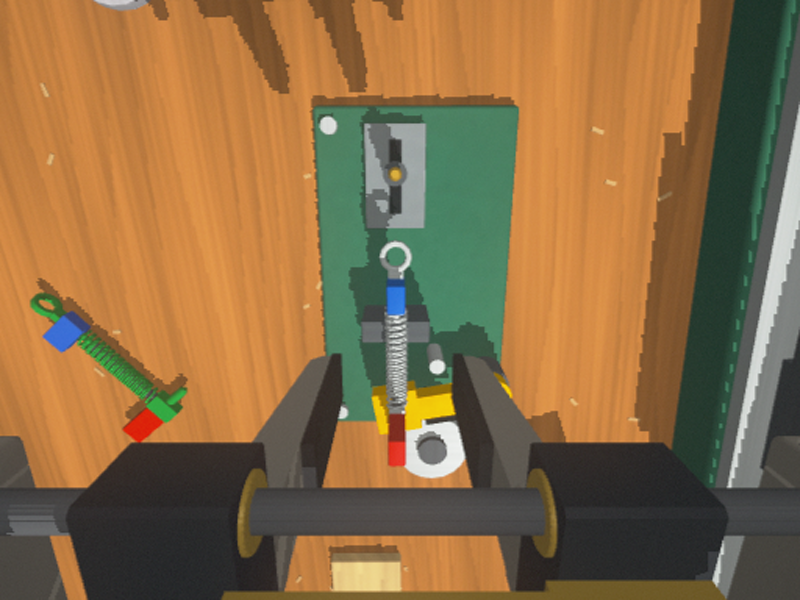

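View pics/s9a.png

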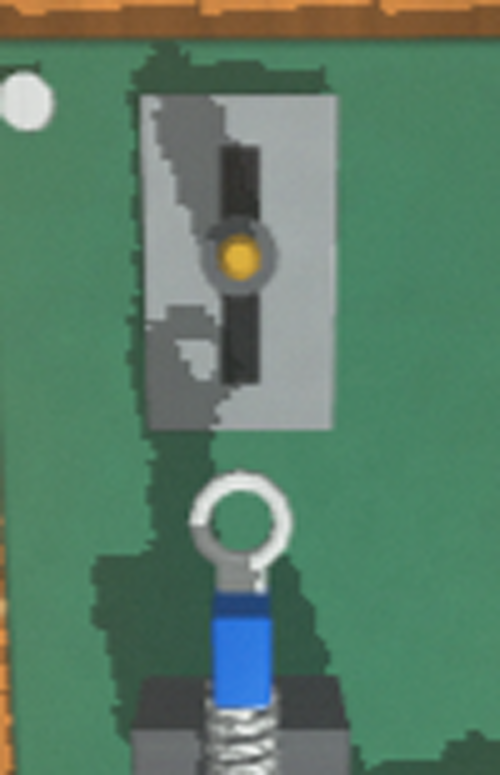

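```bash
python3 - <<'E'
from h import *
o,d=pickle.load(open("s9.pkl","rb")); c=d["wrist"]
k=lambda u,v,z: at(c,205+u/5-.4,60+v/5-.4,z)
tip=k(239,258,.068);sh=k(239.5,257,.058);eye=k(241,523,.062);blue=k(242,662,.084); s1=k(239,145,.022); s2=k(239,385,.022)
slot=(s1+s2)/2
red=at(c,397*.64,450*.64,.106)
for n in "tip sh eye blue slot s1 s2 red".split(): print(n,locals()[n].round(4))
post=(tip+sh)/2
print("eye->post",(post-eye)[:2].round(4),"tcp->blue",(blue-o["tcp_pos"])[:2].round(4), ((blue-o["tcp_pos"])/.025).round(2))
print("yaw eye-post", np.degrees(np.arctan2(post[1]-eye[1],post[0]-eye[0])),"spring yaw",np.degrees(np.arctan2(eye[1]-blue[1],eye[0]-blue[0])))
E
```

```text
tip [0.5855 0.236  0.068 ]
sh [0.5856 0.236  0.058 ]
eye [0.5825 0.1822 0.062 ]
blue [0.5813 0.1581 0.084 ]
slot [0.5851 0.2331 0.022 ]
s1 [0.5868 0.2593 0.022 ]
s2 [0.5835 0.2069 0.022 ]
red [0.5764 0.0611 0.106 ]
eye->post [0.003  0.0538] tcp->blue [-0.001   0.0011] [-0.04  0.05 -3.08]
yaw eye-post 86.77813768297244 spring yaw 87.0823378367338
```

Post is at about (0.5855, 0.236) (brass tip at crop (239,258)); the eye is 54 mm short of it. Gripping the blue tab.

{"op": "arm_command", "data": {
  "slide": [
    [-0.04, 0.05, -0.7],
    [-0.04, 0.05, -1.6],
    [-0.04, 0.05, -2.5],
    [-0.04, 0.05, -3.3],
    [-0.04, 0.05, -3.8],
    [-0.04, 0.05, -4.2],
    [-0.04, 0.05, -4.4],
    [-0.04, 0.05, -4.4],
    [-0.04, 0.05, -4.4]
  ],
  "delta_rot": [
    [0, 0, 0],
    [0, 0, 0],
    [0, 0, 0],
    [0, 0, 0],
    [0, 0, 0],
    [0, 0, 0],
    [0, 0, 0],
    [0, 0, 0],
    [0, 0, 0]
  ]
}}

```text
t: 12.08
tcp_pos: [0.5822, 0.1592, 0.052]
orientation: [2.288, 2.152, 0.001]
wrist_force: [0.0, 0.0, 0.8]
opening: 0.499
```

{"op": "arm_command", "data": {
  "slide": [
    [0, 0, 0],
    [0, 0, 0],
    [0, 0, 0],
    [0, 0, 0],
    [0, 0, 0],
    [0, 0, 0],
    [0, 0, 0],
    [0, 0, 0],
    [0, 0, 0],
    [0, 0, 0],
    [0, 0, 0],
    [0, 0, 0]
  ],
  "delta_rot": [
    [0, 0, 0],
    [0, 0, 0],
    [0, 0, 0],
    [0, 0, 0],
    [0, 0, 0],
    [0, 0, 0],
    [0, 0, 0],
    [0, 0, 0],
    [0, 0, 0],
    [0, 0, 0],
    [0, 0, 0],
    [0, 0, 0]
  ],
  "jaw": -1,
  "squeeze": 40
}}

```text
t: 13.08
tcp_pos: [0.5819, 0.1594, 0.0516]
orientation: [2.288, 2.153, 0.0]
wrist_force: [-0.2, 1.3, 1.7]
opening: 0.107
```

```bash
python3 snap.py s10 wrist
```

```text
t 13.08 [0.5819 0.1594 0.0516] F [-0.16  1.32  1.71] M [ 0.18 -0.07  0.03] open 0.107 q [0.26 0.47 1.79 0.   0.88 0.33] ty [ 0.998 -0.061  0.   ] tz [ 0.  0. -1.]
```

View pics/s10_wrist.png

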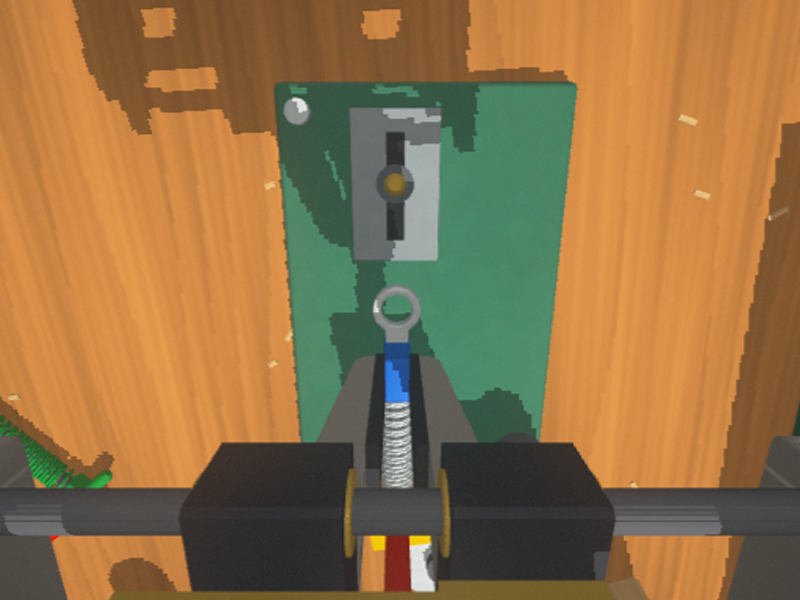

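```bash
python3 - <<'E'
from h import *
o,d=pickle.load(open("s10.pkl","rb")); c=d["wrist"]
cv2.imwrite("pics/s10a.png",cv2.resize(c["image"][:,:,::-1][60:265,205:305],None,fx=5,fy=2.9,interpolation=cv2.INTER_CUBIC))
k=lambda u,v,z: at(c,u*.64-.2,v*.64-.2,z)
tip=k(395,183,.068);sh=k(395,184,.058);eye=k(396.5,310,.062)
print(tip,sh,eye,tip-eye,eye-o["tcp_pos"])
E
```

```text
[0.58557854 0.23677587 0.068     ] [0.58550058 0.23603569 0.058     ] [0.58279962 0.18211371 0.062     ] [0.00277892 0.05466216 0.006     ] [0.0009483  0.02273353 0.01041714]
```

{"op": "arm_command", "data": {
  "slide": [
    [0.01, 0.1, 0],
    [0.02, 0.25, 0],
    [0.03, 0.45, 0],
    [0.04, 0.65, 0],
    [0.05, 0.85, 0],
    [0.06, 1.05, 0],
    [0.07, 1.2, 0],
    [0.08, 1.28, 0],
    [0.08, 1.28, 0],
    [0.08, 1.28, 0]
  ],
  "delta_rot": [
    [0, 0, 0],
    [0, 0, 0],
    [0, 0, 0],
    [0, 0, 0],
    [0, 0, 0],
    [0, 0, 0],
    [0, 0, 0],
    [0, 0, 0],
    [0, 0, 0],
    [0, 0, 0]
  ]
}}

```text
t: 13.97
tcp_pos: [0.5835, 0.1911, 0.0513]
orientation: [-2.288, -2.153, 0.001]
wrist_force: [-0.2, -4.6, -1.1]
opening: 0.106
```

```bash
python3 snap.py s11 wrist top; python3 - <<'E'
from h import *
o,d=pickle.load(open("s11.pkl","rb")); c=d["top"]
cv2.imwrite("pics/s11t.png",cv2.resize(c["image"][:,:,::-1][140:215,140:260],None,fx=6,fy=6,interpolation=cv2.INTER_CUBIC))
E
```

```text
t 13.97 [0.5835 0.1911 0.0513] F [-0.24 -4.59 -1.1 ] M [-0.88 -0.04 -0.04] open 0.106 q [ 0.31  0.49  1.76 -0.    0.89  0.38] ty [ 0.998 -0.061 -0.   ] tz [-0. -0. -1.]
```

View pics/s11_wrist.png

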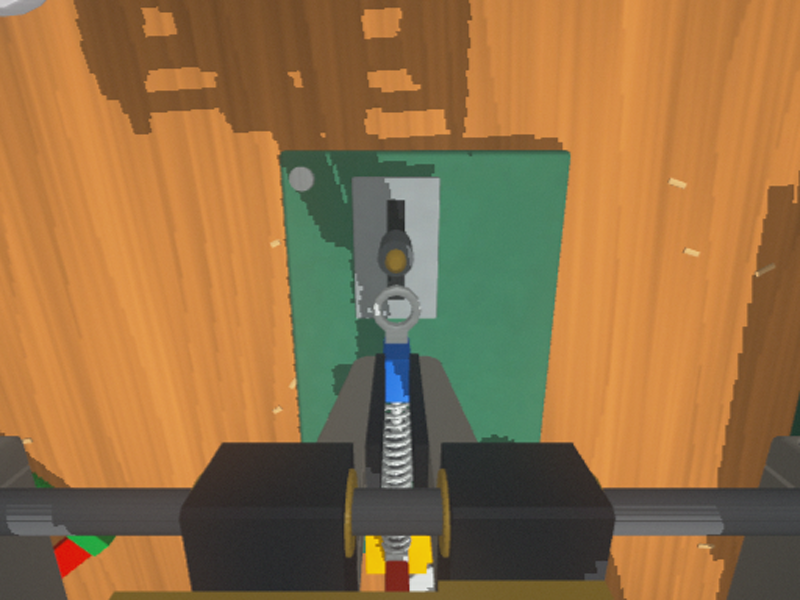

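View pics/s11t.png

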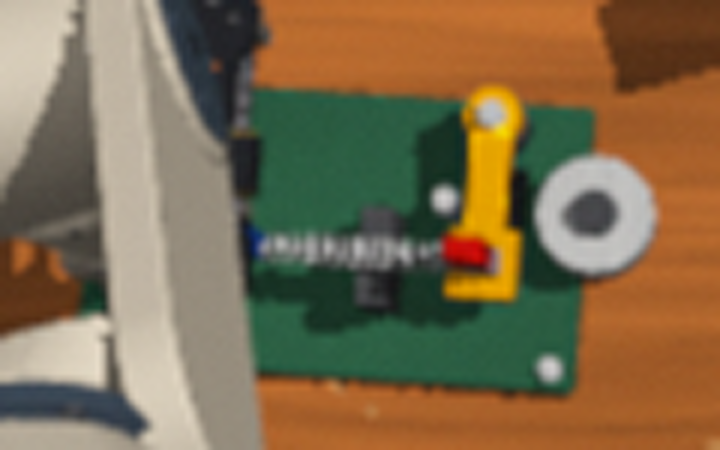

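Tension 4.6 N, i.e. about 18 mm stretch, and the lever is at its stop. The eye is 22 mm short of the post. Lifting with a slight pitch about the pin, so the pin stays well in the hole, then moving over the post.

{"op": "arm_command", "data": {
  "slide": [
    [0, 0, 0.1],
    [0, 0, 0.2],
    [0, 0, 0.3],
    [0, 0, 0.4],
    [0, 0, 0.48],
    [0, 0, 0.52],
    [0, 0, 0.52],
    [0, 0, 0.52]
  ],
  "delta_rot": [
    [0.13, -0.01, 0],
    [0.26, -0.02, 0],
    [0.4, -0.02, 0],
    [0.54, -0.03, 0],
    [0.65, -0.04, 0],
    [0.7, -0.04, 0],
    [0.7, -0.04, 0],
    [0.7, -0.04, 0]
  ]
}}

```text
t: 14.73
tcp_pos: [0.5838, 0.191, 0.0646]
orientation: [-2.251, -2.117, -0.083]
wrist_force: [-0.0, -4.6, -1.0]
opening: 0.108
```

```bash
python3 snap.py s12 wrist scene; python3 - <<'E'
from h import *
o,d=pickle.load(open("s12.pkl","rb")); c=d["scene"]
cv2.imwrite("pics/s12s.png",cv2.resize(c["image"][:,:,::-1][130:220,245:345],None,fx=7,fy=6.6,interpolation=cv2.INTER_CUBIC))
E
```

```text
t 14.73 [0.5838 0.191  0.0646] F [-0.01 -4.62 -0.96] M [-0.98  0.03 -0.  ] open 0.108 q [0.27 0.46 1.78 0.09 0.89 0.27] ty [ 0.998 -0.061 -0.   ] tz [ 0.004  0.073 -0.997]
```

View pics/s12_wrist.png

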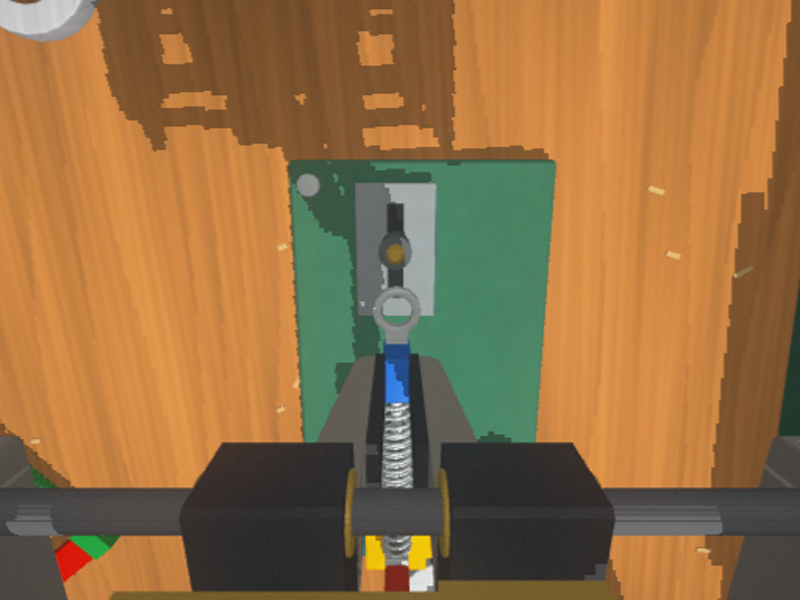

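View pics/s12s.png

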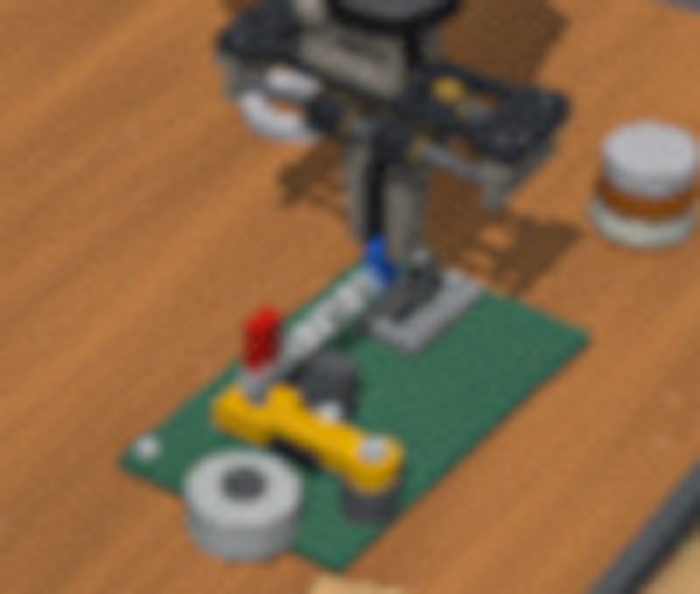

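{"op": "arm_command", "data": {
  "slide": [
    [0.01, 0.1, 0],
    [0.02, 0.25, 0],
    [0.03, 0.4, 0],
    [0.04, 0.55, 0],
    [0.05, 0.7, 0],
    [0.05, 0.84, 0],
    [0.05, 0.92, 0],
    [0.05, 0.94, 0],
    [0.05, 0.94, 0],
    [0.05, 0.94, 0]
  ],
  "delta_rot": [
    [0, 0, 0],
    [0, 0, 0],
    [0, 0, 0],
    [0, 0, 0],
    [0, 0, 0],
    [0, 0, 0],
    [0, 0, 0],
    [0, 0, 0],
    [0, 0, 0],
    [0, 0, 0]
  ]
}}

```text
t: 15.67
tcp_pos: [0.5845, 0.2146, 0.064]
orientation: [-2.25, -2.118, -0.08]
wrist_force: [-0.2, -7.3, -1.5]
opening: 0.106
```

```bash
python3 snap.py s13 wrist scene; python3 - <<'E'
from h import *
o,d=pickle.load(open("s13.pkl","rb")); c=d["wrist"]
cv2.imwrite("pics/s13a.png",cv2.resize(c["image"][:,:,::-1][160:240,215:295],None,fx=7,fy=7,interpolation=cv2.INTER_CUBIC))
c=d["scene"]
cv2.imwrite("pics/s13s.png",cv2.resize(c["image"][:,:,::-1][130:220,245:345],None,fx=7,fy=6.6,interpolation=cv2.INTER_CUBIC))
E
```

```text
t 15.67 [0.5845 0.2146 0.064 ] F [-0.23 -7.31 -1.5 ] M [-1.52  0.    0.01] open 0.106 q [0.31 0.47 1.76 0.09 0.89 0.31] ty [ 0.998 -0.06  -0.001] tz [ 0.003  0.072 -0.997]
```

View pics/s13a.png

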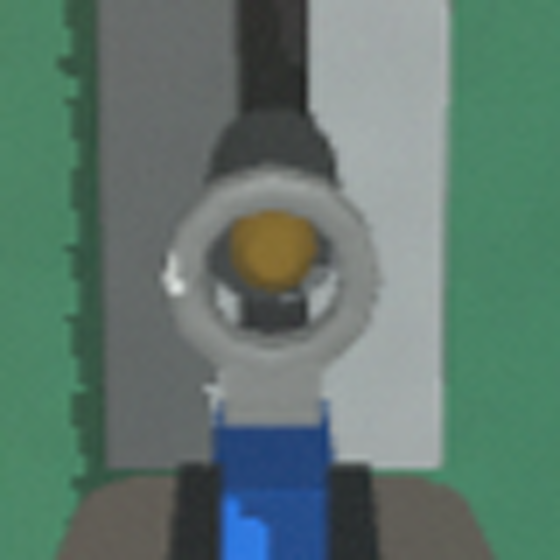

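View pics/s13s.png

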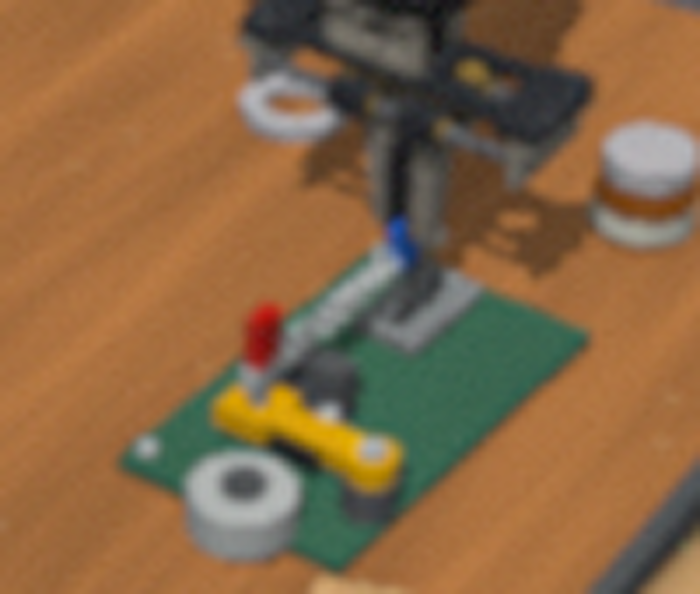

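The eye surrounds the brass tip in the picture (eye centre at crop (275,265), tip at (275,247)); now correcting for parallax.

```bash
python3 - <<'E'
from h import *
o,d=pickle.load(open("s13.pkl","rb")); c=d["wrist"]
k=lambda u,v,z: at(c,215+u/7-.4,160+v/7-.4,z)
eye=k(275,265,.0768)  
for z in (.066,.069): print("tip",k(275,247,z))
print("eye",eye, [k(275,265,z)[1].round(4) for z in (.074,.079)])
print(np.linalg.norm(k(210,265,.0768)-k(341,265,.0768)))
E
```

```text
tip [0.58567657 0.23649445 0.066     ]
tip [0.58571911 0.23718897 0.069     ]
eye [0.58571924 0.23717202 0.0768    ] [np.float64(0.2365), np.float64(0.2377)]
0.01294599500516727
```

Within 1 mm. Lowering with the pitch reversed.

{"op": "arm_command", "data": {
  "slide": [
    [0, 0, -0.05],
    [0, 0, -0.1],
    [0, 0, -0.15],
    [0, -0.01, -0.2],
    [0, -0.01, -0.25],
    [0, -0.02, -0.3],
    [0, -0.02, -0.35],
    [0, -0.03, -0.4],
    [0, -0.03, -0.45],
    [0, -0.03, -0.5],
    [0, -0.03, -0.5],
    [0, -0.03, -0.5]
  ],
  "delta_rot": [
    [-0.07, 0, 0],
    [-0.14, 0.01, 0],
    [-0.21, 0.01, 0],
    [-0.28, 0.02, 0],
    [-0.35, 0.02, 0],
    [-0.42, 0.02, 0],
    [-0.49, 0.03, 0],
    [-0.56, 0.03, 0],
    [-0.63, 0.04, 0],
    [-0.7, 0.04, 0],
    [-0.7, 0.04, 0],
    [-0.7, 0.04, 0]
  ]
}}

```text
t: 16.77
tcp_pos: [0.585, 0.2135, 0.0526]
orientation: [2.286, 2.153, -0.002]
wrist_force: [-1.3, -9.4, 7.0]
opening: 0.104
```

```bash
python3 snap.py s14 wrist; python3 - <<'E'
from h import *
o,d=pickle.load(open("s14.pkl","rb")); c=d["wrist"]
cv2.imwrite("pics/s14a.png",cv2.resize(c["image"][:,:,::-1][160:240,215:295],None,fx=7,fy=7,interpolation=cv2.INTER_CUBIC))
E
```

```text
t 16.77 [0.585  0.2135 0.0526] F [-1.33 -9.41  6.95] M [-2.02  0.27  0.05] open 0.104 q [ 0.35  0.5   1.74 -0.    0.91  0.41] ty [ 0.998 -0.06   0.   ] tz [-0.    -0.002 -1.   ]
```

View pics/s14a.png

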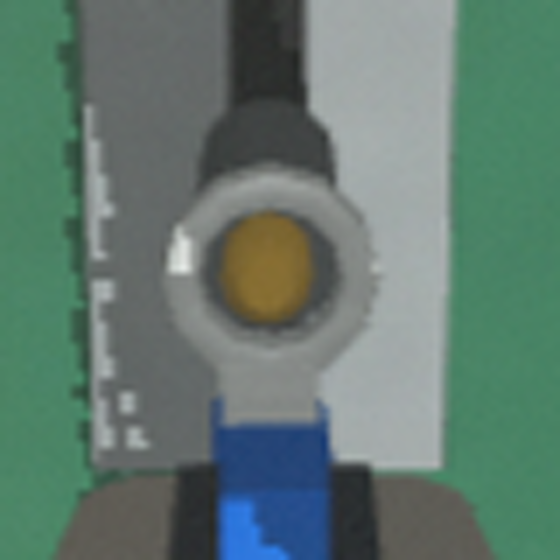

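Contact: 7 N up, plus small side forces (-x, -y). The stud sits to the left in the ring, so I ease the eye toward -x/-y and settle lower.

{"op": "arm_command", "data": {
  "slide": [
    [-0.02, -0.03, 0],
    [-0.03, -0.05, 0],
    [-0.03, -0.05, 0],
    [-0.03, -0.05, -0.02],
    [-0.03, -0.05, -0.02],
    [-0.03, -0.05, -0.02]
  ],
  "delta_rot": [
    [0, 0, 0],
    [0, 0, 0],
    [0, 0, 0],
    [0, 0, 0],
    [0, 0, 0],
    [0, 0, 0]
  ]
}}

```text
t: 17.32
tcp_pos: [0.5848, 0.213, 0.0523]
orientation: [2.287, 2.153, 0.001]
wrist_force: [-0.5, -6.6, 7.1]
opening: 0.108
```

```bash
python3 snap.py s15 wrist scene; python3 - <<'E'
from h import *
o,d=pickle.load(open("s15.pkl","rb")); c=d["wrist"]
cv2.imwrite("pics/s15a.png",cv2.resize(c["image"][:,:,::-1][160:240,215:295],None,fx=7,fy=7,interpolation=cv2.INTER_CUBIC))
c=d["scene"]
cv2.imwrite("pics/s15s.png",cv2.resize(c["image"][:,:,::-1][145:205,255:335],None,fx=9,fy=9,interpolation=cv2.INTER_CUBIC))
E
```

```text
t 17.32 [0.5848 0.213  0.0523] F [-0.46 -6.6   7.06] M [-1.35  0.1  -0.03] open 0.108 q [ 0.35  0.5   1.74 -0.    0.9   0.41] ty [ 0.998 -0.06   0.001] tz [ 0.001 -0.    -1.   ]
```

View pics/s15a.png

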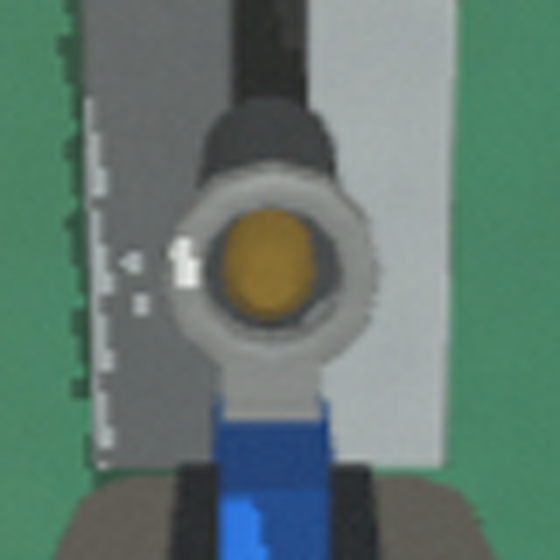

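View pics/s15s.png

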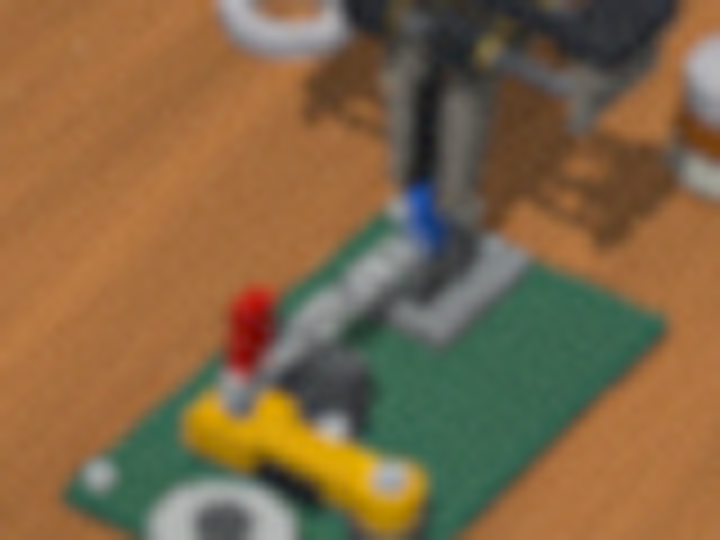

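{"op": "arm_command", "data": {
  "slide": [
    [0, 0, -0.02],
    [0, 0, -0.04],
    [0, 0, -0.04],
    [0, 0, -0.04]
  ],
  "delta_rot": [
    [0, 0, 0],
    [0, 0, 0],
    [0, 0, 0],
    [0, 0, 0]
  ]
}}

```text
t: 17.75
tcp_pos: [0.5848, 0.2125, 0.0516]
orientation: [2.286, 2.153, 0.0]
wrist_force: [-1.6, -9.5, 9.7]
opening: 0.111
```

```bash
python3 snap.py s16 wrist; python3 - <<'E'
from h import *
o,d=pickle.load(open("s16.pkl","rb")); c=d["wrist"]
cv2.imwrite("pics/s16a.png",cv2.resize(c["image"][:,:,::-1][160:240,215:295],None,fx=7,fy=7,interpolation=cv2.INTER_CUBIC))
# predicted: tip top centre if post at (.5856,.2363)
for z in (.058,.069): print(proj(c,[.5856,.2363,z]))
print([ (z,at(c,254-.4,197.8-.4,z).round(4)) for z in (.061,.063)])
E
```

```text
t 17.75 [0.5848 0.2125 0.0516] F [-1.55 -9.52  9.69] M [-1.79  0.22  0.01] open 0.111 q [ 0.35  0.5   1.74 -0.    0.9   0.41] ty [ 0.998 -0.06   0.001] tz [ 0.001 -0.001 -1.   ]
[253.21132512 195.07807699]
[253.20823253 199.95476354]
[(0.061, array([0.5858, 0.2355, 0.061 ])), (0.063, array([0.5859, 0.2362, 0.063 ]))]
```

View pics/s16a.png

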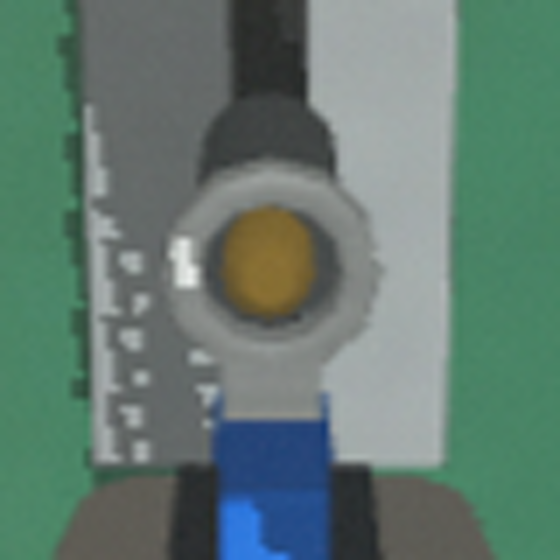

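{"op": "arm_command", "data": {
  "slide": [
    [0, 0, 0.03],
    [0, -0.04, 0.03],
    [-0.01, -0.08, 0.03],
    [-0.01, -0.12, 0.03],
    [-0.01, -0.12, 0.01],
    [-0.01, -0.12, -0.01],
    [-0.01, -0.12, -0.02],
    [-0.01, -0.12, -0.02]
  ],
  "delta_rot": [
    [0, 0, 0],
    [0, 0, 0],
    [0, 0, 0],
    [0, 0, 0],
    [0, 0, 0],
    [0, 0, 0],
    [0, 0, 0],
    [0, 0, 0]
  ]
}}

```text
t: 18.47
tcp_pos: [0.5847, 0.2104, 0.0511]
orientation: [2.288, 2.153, 0.002]
wrist_force: [-2.4, -4.1, 12.4]
opening: 0.11
```

```bash
python3 snap.py s17 wrist; python3 - <<'E'
from h import *
o,d=pickle.load(open("s17.pkl","rb")); c=d["wrist"]
cv2.imwrite("pics/s17a.png",cv2.resize(c["image"][:,:,::-1][160:240,215:295],None,fx=7,fy=7,interpolation=cv2.INTER_CUBIC))
E
```

```text
t 18.47 [0.5847 0.2104 0.0511] F [-2.4  -4.1  12.44] M [-0.7   0.37  0.05] open 0.110 q [0.34 0.5  1.75 0.   0.9  0.4 ] ty [ 0.998 -0.061  0.001] tz [ 0.001  0.001 -1.   ]
```

View pics/s17a.png

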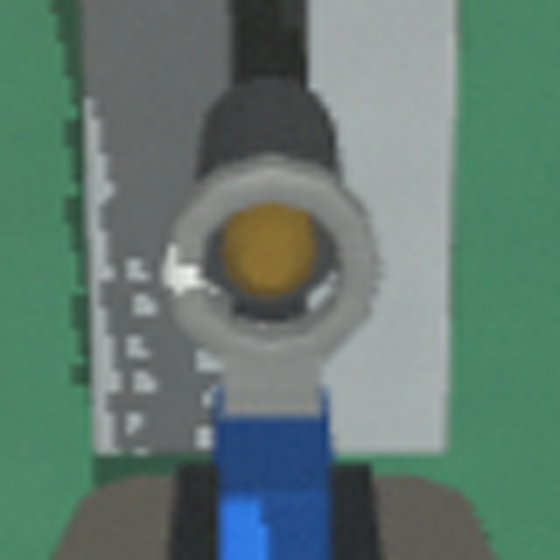

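Vertical contact 12 N; the ring stays put while pressing, so it appears to rest on the shoulder. Releasing gently and inspecting.

{"op": "arm_command", "data": {
  "slide": [
    [0, 0, 0.02],
    [0, 0, 0.02],
    [0, 0, 0.02],
    [0, 0, 0.02],
    [0, 0, 0.02],
    [0, 0, 0.02],
    [0, 0, 0.02],
    [0, 0, 0.02]
  ],
  "delta_rot": [
    [0, 0, 0],
    [0, 0, 0],
    [0, 0, 0],
    [0, 0, 0],
    [0, 0, 0],
    [0, 0, 0],
    [0, 0, 0],
    [0, 0, 0]
  ],
  "jaw": -0.2
}}

```text
t: 19.18
tcp_pos: [0.584, 0.2098, 0.0504]
orientation: [-2.288, -2.153, 0.0]
wrist_force: [-0.1, 0.6, -1.4]
opening: 0.4
```

{"op": "arm_command", "data": {
  "slide": [
    [0, 0, 0.5],
    [0, 0, 1.3],
    [0, 0, 2.2],
    [0, -0.8, 3],
    [0, -1.6, 3.6],
    [0, -2.2, 4],
    [0, -2.4, 4],
    [0, -2.4, 4],
    [0, -2.4, 4]
  ],
  "delta_rot": [
    [0, 0, 0],
    [0, 0, 0],
    [0, 0, 0],
    [0, 0, 0],
    [0, 0, 0],
    [0, 0, 0],
    [0, 0, 0],
    [0, 0, 0],
    [0, 0, 0]
  ]
}}

```text
t: 19.93
tcp_pos: [0.5835, 0.1498, 0.1498]
orientation: [-2.288, -2.151, 0.001]
wrist_force: [-0.4, 0.3, -0.9]
opening: 0.399
```

```bash
python3 snap.py s18 wrist scene; python3 - <<'E'
from h import *
o,d=pickle.load(open("s18.pkl","rb")); c=d["wrist"]
cv2.imwrite("pics/s18a.png",cv2.resize(c["image"][:,:,::-1][60:260,190:330],None,fx=4,fy=3,interpolation=cv2.INTER_CUBIC))
c=d["scene"]
cv2.imwrite("pics/s18s.png",cv2.resize(c["image"][:,:,::-1][145:205,255:335],None,fx=9,fy=9,interpolation=cv2.INTER_CUBIC))
E
```

```text
t 19.93 [0.5835 0.1498 0.1498] F [-0.45  0.32 -0.93] M [-0.04 -0.06 -0.03] open 0.399 q [0.25 0.35 1.72 0.   1.07 0.31] ty [ 0.998 -0.062 -0.001] tz [-0.001  0.    -1.   ]
```

View pics/s18_wrist.png

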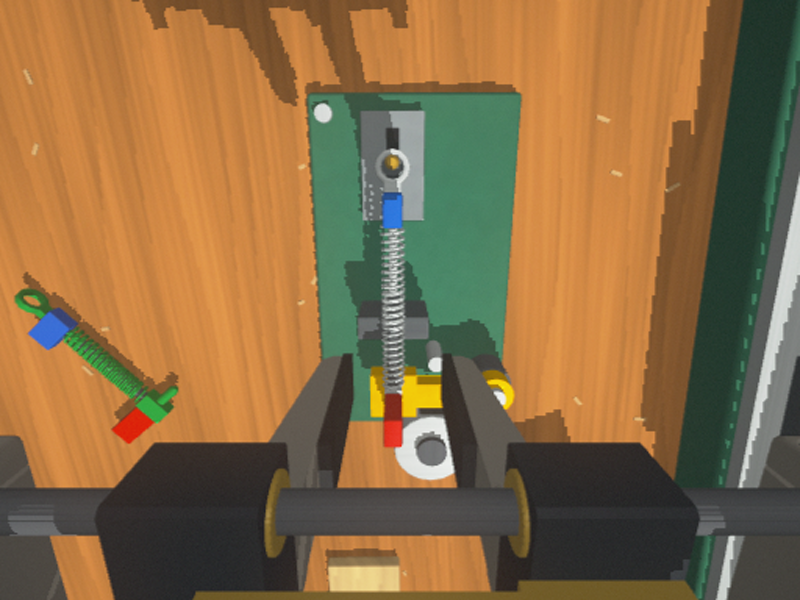

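View pics/s18s.png

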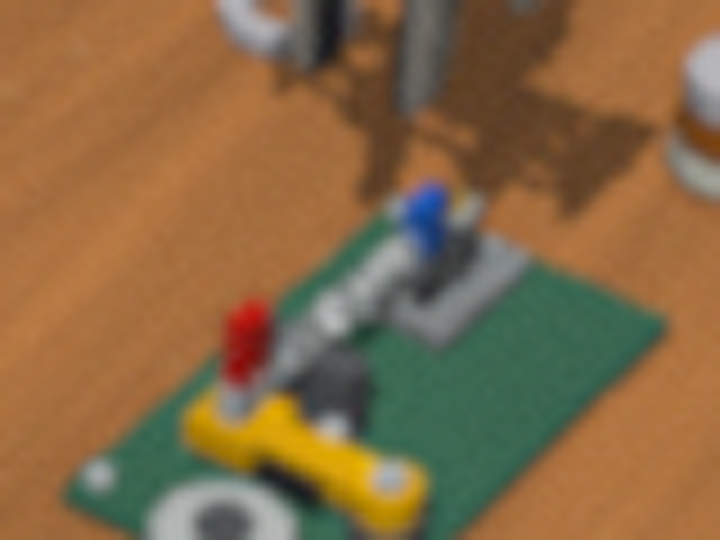

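The eye is round the stud and the lever is at its stop. I still need proof that the eye and pin are fully down: close crop first, then touching each tab top gently with shut fingers to feel its height.

```bash
python3 - <<'E'
from h import *
o,d=pickle.load(open("s18.pkl","rb")); c=d["wrist"]; s=d["scene"]
cv2.imwrite("pics/s18b.png",cv2.resize(c["image"][:,:,::-1][80:150,220:285],None,fx=8,fy=8,interpolation=cv2.INTER_CUBIC))
cv2.imwrite("pics/s18c.png",cv2.resize(c["image"][:,:,::-1][220:295,220:310],None,fx=8,fy=8,interpolation=cv2.INTER_CUBIC))
E
```

```text
(no output)
```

View pics/s18b.png

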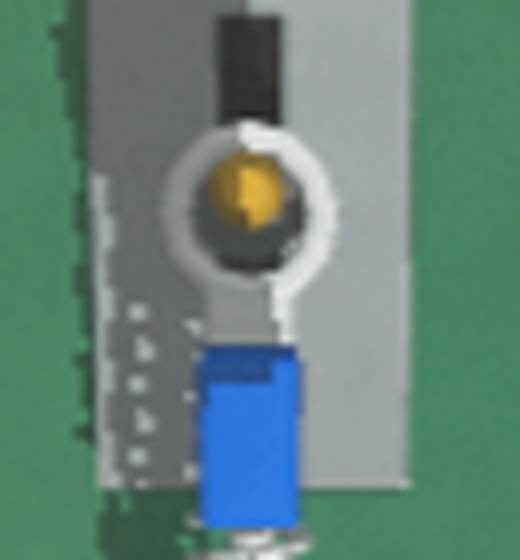

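View pics/s18c.png

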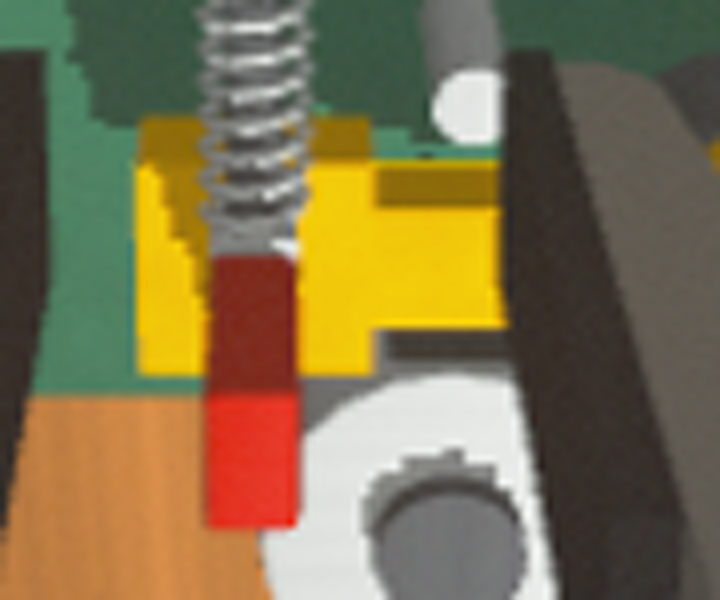

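{"op": "arm_command", "data": {
  "slide": [
    [0, 0.5, 0],
    [0, 1.2, 0],
    [0, 1.9, 0],
    [0, 2.3, 0],
    [0, 2.35, -0.3],
    [0, 2.35, -0.8],
    [0, 2.35, -1.3],
    [0, 2.35, -1.8],
    [0, 2.35, -2.1],
    [0, 2.35, -2.3],
    [0, 2.35, -2.3],
    [0, 2.35, -2.3]
  ],
  "delta_rot": [
    [0, 0, 0],
    [0, 0, 0],
    [0, 0, 0],
    [0, 0, 0],
    [0, 0, 0],
    [0, 0, 0],
    [0, 0, 0],
    [0, 0, 0],
    [0, 0, 0],
    [0, 0, 0],
    [0, 0, 0],
    [0, 0, 0]
  ],
  "jaw": -1
}}

```text
t: 21.03
tcp_pos: [0.584, 0.2081, 0.0927]
orientation: [-2.288, -2.152, 0.001]
wrist_force: [0.1, -0.8, -0.2]
opening: 0.005
```

{"op": "arm_command", "data": {
  "slide": [
    [0, 0, -0.05],
    [0, 0, -0.1],
    [0, 0, -0.15],
    [0, 0, -0.2],
    [0, 0, -0.24],
    [0, 0, -0.24],
    [0, 0, -0.24]
  ],
  "delta_rot": [
    [0, 0, 0],
    [0, 0, 0],
    [0, 0, 0],
    [0, 0, 0],
    [0, 0, 0],
    [0, 0, 0],
    [0, 0, 0]
  ]
}}

```text
t: 21.62
tcp_pos: [0.5839, 0.2085, 0.087]
orientation: [-2.288, -2.153, 0.0]
wrist_force: [0.0, -0.0, -0.4]
opening: 0.003
```

```bash
python3 snap.py s19 wrist
```

```text
t 21.62 [0.5839 0.2085 0.087 ] F [ 0.01 -0.   -0.44] M [-0.07 -0.07 -0.03] open 0.003 q [0.34 0.45 1.73 0.   0.97 0.4 ] ty [ 0.998 -0.061 -0.   ] tz [-0.  0. -1.]
```

View pics/s19_wrist.png

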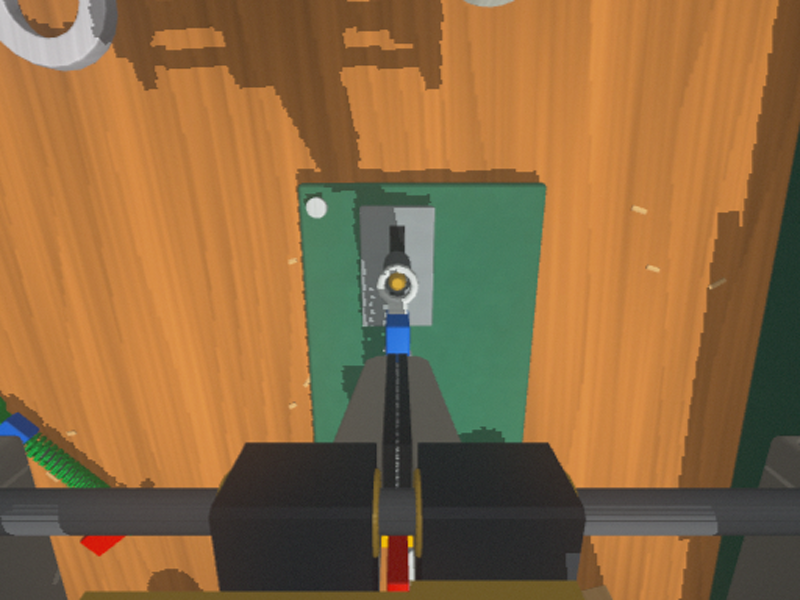

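{"op": "arm_command", "data": {
  "slide": [
    [0, 0, -0.04],
    [0, 0, -0.08],
    [0, 0, -0.1],
    [0, 0, -0.12],
    [0, 0, -0.12]
  ],
  "delta_rot": [
    [0, 0, 0],
    [0, 0, 0],
    [0, 0, 0],
    [0, 0, 0],
    [0, 0, 0]
  ]
}}

```text
t: 22.08
tcp_pos: [0.5839, 0.2085, 0.0838]
orientation: [-2.288, -2.153, 0.0]
wrist_force: [0.1, -0.3, 0.1]
opening: 0.003
```

{"op": "arm_command", "data": {
  "slide": [
    [0, 0, -0.02],
    [0, 0, -0.04],
    [0, 0, -0.04],
    [0, 0, -0.04]
  ],
  "delta_rot": [
    [0, 0, 0],
    [0, 0, 0],
    [0, 0, 0],
    [0, 0, 0]
  ]
}}

```text
t: 22.42
tcp_pos: [0.584, 0.2085, 0.083]
orientation: [2.288, 2.153, -0.0]
wrist_force: [0.3, 0.5, 0.5]
opening: 0.006
```

{"op": "arm_command", "data": {
  "slide": [
    [0, 0, -0.02],
    [0, 0, -0.04],
    [0, 0, -0.04],
    [0, 0, -0.04]
  ],
  "delta_rot": [
    [0, 0, 0],
    [0, 0, 0],
    [0, 0, 0],
    [0, 0, 0]
  ]
}}

```text
t: 22.75
tcp_pos: [0.5839, 0.2085, 0.082]
orientation: [-2.288, -2.153, 0.0]
wrist_force: [0.7, -0.1, -0.3]
opening: 0.001
```

{"op": "arm_command", "data": {
  "slide": [
    [0, 0, -0.02],
    [0, 0, -0.03],
    [0, 0, -0.03],
    [0, 0, -0.03]
  ],
  "delta_rot": [
    [0, 0, 0],
    [0, 0, 0],
    [0, 0, 0],
    [0, 0, 0]
  ]
}}

```text
t: 23.08
tcp_pos: [0.584, 0.2085, 0.0812]
orientation: [-2.288, -2.153, 0.0]
wrist_force: [0.9, -0.8, -0.0]
opening: 0.005
```

```bash
python3 snap.py s20 wrist scene; python3 - <<'E'
from h import *
o,d=pickle.load(open("s20.pkl","rb")); c=d["wrist"]; t=o["tcp_pos"]
for dy in (-.01,0,.01): print(dy,proj(c,t+[0,dy,0])/.64)
cv2.imwrite("pics/s20a.png",cv2.resize(c["image"][:,:,::-1][160:260,205:305],None,fx=6,fy=6,interpolation=cv2.INTER_CUBIC))
s=d["scene"]
cv2.imwrite("pics/s20s.png",cv2.resize(s["image"][:,:,::-1][145:205,255:335],None,fx=9,fy=9,interpolation=cv2.INTER_CUBIC))
E
```

```text
t 23.08 [0.584  0.2085 0.0812] F [ 0.92 -0.78 -0.03] M [-0.08 -0.03  0.02] open 0.005 q [ 0.34  0.46  1.73 -0.    0.96  0.4 ] ty [ 0.998 -0.061 -0.   ] tz [-0. -0. -1.]
-0.01 [398.3737969  366.95366851]
0 [397.12563265 348.01854681]
0.01 [395.84292193 328.55934197]
```

View pics/s20a.png

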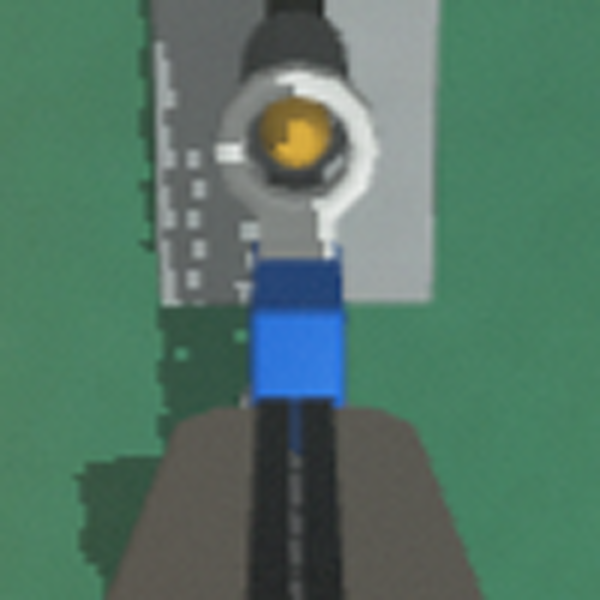

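View pics/s20s.png

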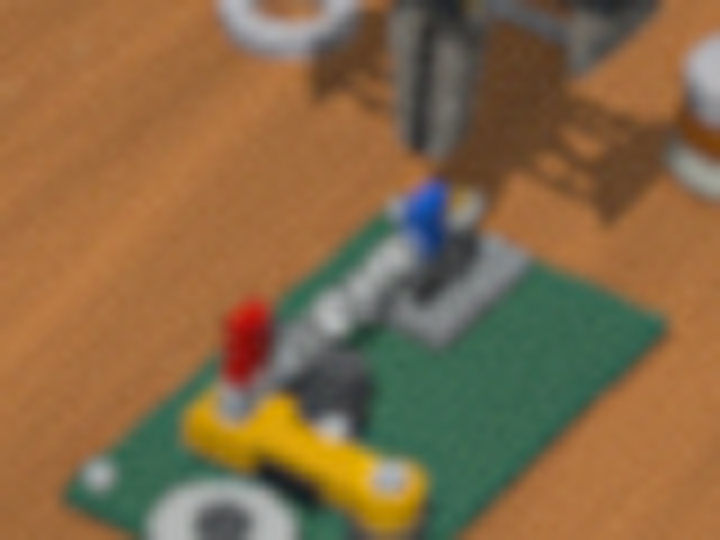

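```bash
python3 - <<'E'
from h import *
o,d=pickle.load(open("s20.pkl","rb")); s=d["scene"]; c=d["wrist"]
k=lambda X:(proj(s,X)-[255,145])*9+4.5
print("tcp",k(o["tcp_pos"]))
for z in (.078,.083,.088): print("blue top if z",z,k([.584,.2115,z]), "wrist", (proj(c,[.584,.2115,z])-[205,160])*6+3)
print("stud tip",k([.5856,.2363,.069]),"hole stop",k([.5755,.072,.054]),"red top",k([.5755,.072,.106]),"red bottom",k([.5755,.072,.07]))
print("blue if finger-free bottom(.054)",k([.584,.2115,.054]))
E
```

```text
tcp [423.01920552 199.10216307]
blue top if z 0.078 [426.08904147 201.40159286] wrist [296.80050352 347.56552016]
blue top if z 0.083 [426.83434497 192.3826749 ] wrist [296.84667255 362.52983507]
blue top if z 0.088 [427.58272787 183.32649307] wrist [296.89496141 378.18123016]
stud tip [455.96585089 190.20820316] hole stop [238.21765556 408.23199588] red top [242.17762092 313.18322787] red bottom [239.41716829 379.44078269]
blue if finger-free bottom(.054) [422.55385616 244.18087179]
```

```bash
python3 - <<'E'
from h import *
for n in ("s12","s15","s18","s20"):
    o,d=pickle.load(open(n+".pkl","rb")); s=d["scene"]; t=o["tcp_pos"]; g=o["opening"]*.046
    org=[255,145]
    k=lambda X:((proj(s,X)-org)*9+4.5).round(0)
    print(n,t.round(4),"tcp",k(t),"R inner/outer",k(t+[g,0,0]),k(t+[g+.018,0,0]),"L",k(t-[g,0,0]),k(t-[g+.018,0,0]), "Rfront -y",k(t+[g,-.01,0]),k(t+[g+.018,-.01,0]))
    im=s["image"][:,:,::-1][135:205,255:335]
    cv2.imwrite(f"pics/f_{n}.png",cv2.resize(im,None,fx=7,fy=7,interpolation=cv2.INTER_CUBIC))
ims=[cv2.imread(f"pics/f_{n}.png") for n in ("s18","s20")]
cv2.imwrite("pics/f.png",cv2.resize(np.hstack(ims),(800,350)))
E
```

```text
s12 [0.5838 0.191  0.0646] tcp [400. 249.] R inner/outer [410. 253.] [446. 268.] L [390. 245.] [355. 231.] Rfront -y [398. 265.] [434. 280.]
s15 [0.5848 0.213  0.0523] tcp [426. 246.] R inner/outer [435. 250.] [471. 264.] L [416. 242.] [381. 228.] Rfront -y [424. 262.] [460. 276.]
s18 [0.5835 0.1498 0.1498] tcp [362. 140.] R inner/outer [400. 155.] [438. 170.] L [324. 125.] [287. 111.] Rfront -y [388. 167.] [426. 182.]
s20 [0.584  0.2085 0.0812] tcp [423. 199.] R inner/outer [423. 199.] [459. 214.] L [423. 199.] [387. 185.] Rfront -y [412. 211.] [448. 225.]
```

View pics/f.png

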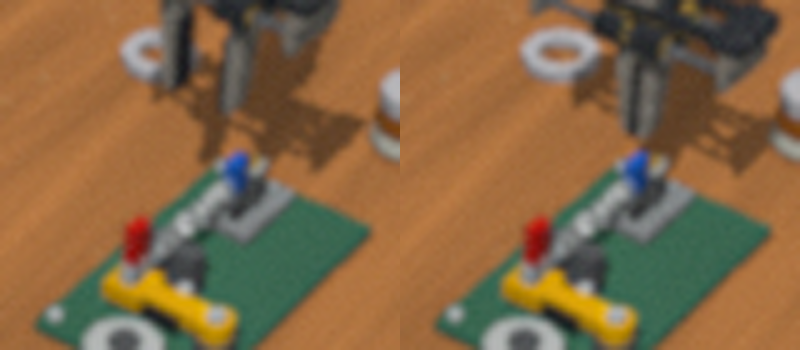

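In the scene view the finger ends sit about 25 mm above the reported TCP (scene-crop tip at (430,155) against the predicted (423,199)). That explains why there's no contact yet. I keep going down slowly until I feel contact.

{"op": "arm_command", "data": {
  "slide": [
    [0, 0, -0.1],
    [0, 0, -0.2],
    [0, 0, -0.3],
    [0, 0, -0.38],
    [0, 0, -0.44],
    [0, 0, -0.48],
    [0, 0, -0.5],
    [0, 0, -0.5]
  ],
  "delta_rot": [
    [0, 0, 0],
    [0, 0, 0],
    [0, 0, 0],
    [0, 0, 0],
    [0, 0, 0],
    [0, 0, 0],
    [0, 0, 0],
    [0, 0, 0]
  ]
}}

```text
t: 23.85
tcp_pos: [0.5839, 0.2085, 0.0686]
orientation: [-2.288, -2.153, 0.0]
wrist_force: [-0.4, 0.8, -0.7]
opening: 0.008
```

```bash
python3 snap.py s21 wrist scene; python3 - <<'E'
from h import *
o,d=pickle.load(open("s21.pkl","rb")); c=d["wrist"]; s=d["scene"]
a=cv2.resize(c["image"][:,:,::-1][160:240,215:295],(400,400),interpolation=cv2.INTER_CUBIC)
b=cv2.resize(s["image"][:,:,::-1][140:200,270:330],(400,400),interpolation=cv2.INTER_CUBIC)
cv2.imwrite("pics/s21.png",np.hstack([a,b]))
E
```

```text
t 23.85 [0.5839 0.2085 0.0686] F [-0.42  0.78 -0.66] M [-0.03 -0.09 -0.02] open 0.008 q [0.34 0.47 1.74 0.   0.93 0.4 ] ty [ 0.998 -0.061 -0.   ] tz [-0. -0. -1.]
```

View pics/s21.png

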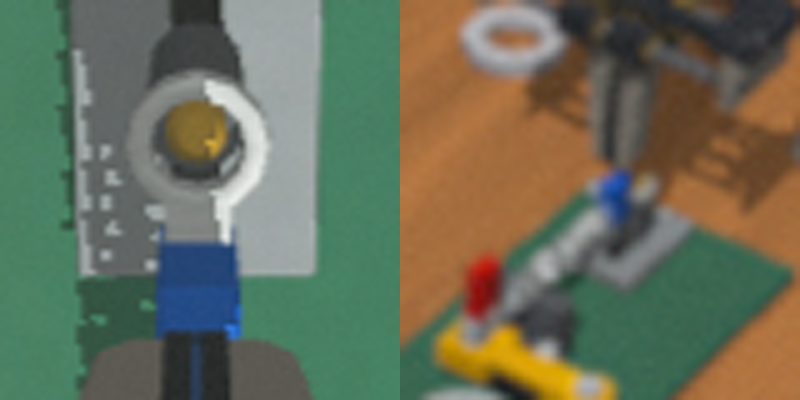

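{"op": "arm_command", "data": {
  "slide": [
    [0, 0, -0.05],
    [0, 0, -0.1],
    [0, 0, -0.14],
    [0, 0, -0.16],
    [0, 0, -0.16]
  ],
  "delta_rot": [
    [0, 0, 0],
    [0, 0, 0],
    [0, 0, 0],
    [0, 0, 0],
    [0, 0, 0]
  ]
}}

```text
t: 24.37
tcp_pos: [0.5838, 0.2085, 0.0646]
orientation: [-2.288, -2.153, 0.0]
wrist_force: [-0.2, -0.4, -0.5]
opening: 0.004
```

{"op": "arm_command", "data": {
  "slide": [
    [0, 0, -0.04],
    [0, 0, -0.08],
    [0, 0, -0.1],
    [0, 0, -0.1]
  ],
  "delta_rot": [
    [0, 0, 0],
    [0, 0, 0],
    [0, 0, 0],
    [0, 0, 0]
  ]
}}

```text
t: 24.7
tcp_pos: [0.5839, 0.2085, 0.0621]
orientation: [-2.288, -2.153, 0.0]
wrist_force: [-0.1, 0.1, -0.7]
opening: 0.002
```

{"op": "arm_command", "data": {
  "slide": [
    [0, 0, -0.03],
    [0, 0, -0.06],
    [0, 0, -0.08],
    [0, 0, -0.08]
  ],
  "delta_rot": [
    [0, 0, 0],
    [0, 0, 0],
    [0, 0, 0],
    [0, 0, 0]
  ]
}}

```text
t: 25.03
tcp_pos: [0.5839, 0.2085, 0.0601]
orientation: [-2.288, -2.153, 0.0]
wrist_force: [-0.1, 0.5, -0.3]
opening: 0.004
```

```bash
python3 snap.py s22 wrist scene; python3 - <<'E'
from h import *
o,d=pickle.load(open("s22.pkl","rb")); c=d["wrist"]; s=d["scene"]
a=cv2.resize(c["image"][:,:,::-1][160:240,215:295],(400,400),interpolation=cv2.INTER_CUBIC)
b=cv2.resize(s["image"][:,:,::-1][150:190,285:325],(400,400),interpolation=cv2.INTER_CUBIC)
cv2.imwrite("pics/s22.png",np.hstack([a,b]))
E
```

```text
t 25.03 [0.5839 0.2085 0.0601] F [-0.1   0.51 -0.34] M [-0.01 -0.05  0.06] open 0.004 q [0.34 0.48 1.74 0.   0.92 0.4 ] ty [ 0.998 -0.061 -0.   ] tz [-0. -0. -1.]
```

View pics/s22.png

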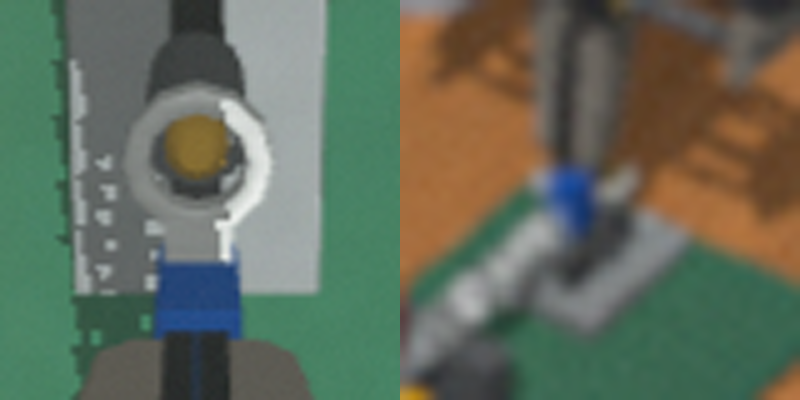

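Nearly touching. Continuing in small steps.

{"op": "arm_command", "data": {
  "slide": [
    [0, 0, -0.03],
    [0, 0, -0.06],
    [0, 0, -0.08],
    [0, 0, -0.08]
  ],
  "delta_rot": [
    [0, 0, 0],
    [0, 0, 0],
    [0, 0, 0],
    [0, 0, 0]
  ]
}}

```text
t: 25.47
tcp_pos: [0.5839, 0.2085, 0.0581]
orientation: [-2.288, -2.153, 0.0]
wrist_force: [0.1, -0.5, 0.4]
opening: 0.005
```

{"op": "arm_command", "data": {
  "slide": [
    [0, 0, -0.02],
    [0, 0, -0.04],
    [0, 0, -0.04],
    [0, 0, -0.04]
  ],
  "delta_rot": [
    [0, 0, 0],
    [0, 0, 0],
    [0, 0, 0],
    [0, 0, 0]
  ]
}}

```text
t: 25.8
tcp_pos: [0.584, 0.2085, 0.0572]
orientation: [-2.288, -2.153, 0.0]
wrist_force: [0.1, 0.6, 0.5]
opening: 0.004
```

{"op": "arm_command", "data": {
  "slide": [
    [0, 0, -0.02],
    [0, 0, -0.04],
    [0, 0, -0.04],
    [0, 0, -0.04]
  ],
  "delta_rot": [
    [0, 0, 0],
    [0, 0, 0],
    [0, 0, 0],
    [0, 0, 0]
  ]
}}

```text
t: 26.13
tcp_pos: [0.5839, 0.2085, 0.0562]
orientation: [-2.288, -2.153, 0.0]
wrist_force: [-0.3, -0.0, 0.0]
opening: 0.007
```

{"op": "arm_command", "data": {
  "slide": [
    [0, 0, -0.02],
    [0, 0, -0.04],
    [0, 0, -0.06],
    [0, 0, -0.06]
  ],
  "delta_rot": [
    [0, 0, 0],
    [0, 0, 0],
    [0, 0, 0],
    [0, 0, 0]
  ]
}}

```text
t: 26.47
tcp_pos: [0.5839, 0.2085, 0.0546]
orientation: [-2.288, -2.153, 0.0]
wrist_force: [-0.2, -0.2, 0.4]
opening: 0.003
```

```bash
python3 snap.py s23 wrist scene; python3 - <<'E'
from h import *
o,d=pickle.load(open("s23.pkl","rb")); c=d["wrist"]; s=d["scene"]
a=cv2.resize(c["image"][:,:,::-1][160:240,215:295],(400,400),interpolation=cv2.INTER_CUBIC)
b=cv2.resize(s["image"][:,:,::-1][150:190,285:325],(400,400),interpolation=cv2.INTER_CUBIC)
cv2.imwrite("pics/s23.png",np.hstack([a,b]))
E
```

```text
t 26.47 [0.5839 0.2085 0.0546] F [-0.16 -0.24  0.35] M [-0.01 -0.11 -0.01] open 0.003 q [0.34 0.49 1.75 0.   0.91 0.4 ] ty [ 0.998 -0.061 -0.   ] tz [-0. -0. -1.]
```

View pics/s23.png

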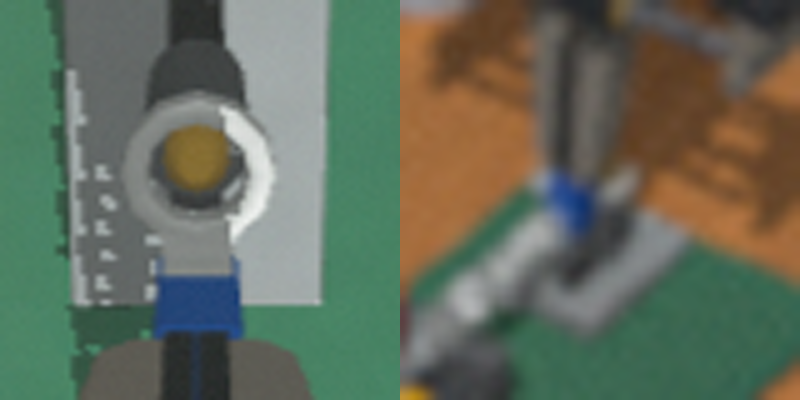

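{"op": "arm_command", "data": {
  "slide": [
    [0, 0, -0.02],
    [0, 0, -0.04],
    [0, 0, -0.06],
    [0, 0, -0.06]
  ],
  "delta_rot": [
    [0, 0, 0],
    [0, 0, 0],
    [0, 0, 0],
    [0, 0, 0]
  ]
}}

```text
t: 26.9
tcp_pos: [0.5841, 0.2085, 0.0535]
orientation: [2.288, 2.153, 0.0]
wrist_force: [-1.6, -0.2, 2.8]
opening: 0.005
```

{"op": "arm_command", "data": {
  "slide": [
    [0, 0, -0.02],
    [0, 0, -0.04],
    [0, 0, -0.04]
  ],
  "delta_rot": [
    [0, 0, 0],
    [0, 0, 0],
    [0, 0, 0]
  ]
}}

```text
t: 27.15
tcp_pos: [0.5844, 0.2086, 0.0534]
orientation: [2.288, 2.153, 0.001]
wrist_force: [-3.8, 0.2, 11.1]
opening: 0.007
```

Firm contact on the blue tab at TCP z≈0.0536; it does not sink under 11 N. Now the same touch on the red tab. If both ends are fully down, its contact should come 23 mm higher, at about 0.0765.

{"op": "arm_command", "data": {
  "slide": [
    [0, 0, 0.6],
    [0, 0, 1.5],
    [0, 0, 2.4],
    [-0.05, -1, 2.6],
    [-0.13, -2.2, 2.6],
    [-0.22, -3.5, 2.6],
    [-0.3, -4.7, 2.6],
    [-0.36, -5.4, 2.4],
    [-0.36, -5.48, 2],
    [-0.36, -5.48, 1.5],
    [-0.36, -5.48, 1.2],
    [-0.36, -5.48, 1.2],
    [-0.36, -5.48, 1.2]
  ],
  "delta_rot": [
    [0, 0, 0],
    [0, 0, 0],
    [0, 0, 0],
    [0, 0, 0],
    [0, 0, 0],
    [0, 0, 0],
    [0, 0, 0],
    [0, 0, 0],
    [0, 0, 0],
    [0, 0, 0],
    [0, 0, 0],
    [0, 0, 0],
    [0, 0, 0]
  ]
}}

```text
t: 28.23
tcp_pos: [0.5744, 0.0725, 0.0812]
orientation: [-2.286, -2.153, 0.002]
wrist_force: [0.3, 0.3, 0.3]
opening: 0.005
```

{"op": "arm_command", "data": {
  "slide": [
    [0, 0, -0.04],
    [0, 0, -0.08],
    [0, 0, -0.1],
    [0, 0, -0.1]
  ],
  "delta_rot": [
    [0, 0, 0],
    [0, 0, 0],
    [0, 0, 0],
    [0, 0, 0]
  ]
}}

```text
t: 28.57
tcp_pos: [0.5751, 0.0718, 0.0799]
orientation: [2.287, 2.153, 0.0]
wrist_force: [-0.0, -0.0, 0.0]
opening: 0.003
```

```bash
python3 snap.py s24 wrist scene
```

```text
t 28.57 [0.5751 0.0718 0.0799] F [-0.   -0.    0.04] M [-0.01 -0.08 -0.04] open 0.003 q [0.12 0.4  1.82 0.   0.92 0.18] ty [ 0.998 -0.06   0.   ] tz [ 0.  0. -1.]
```

View pics/s24_wrist.png

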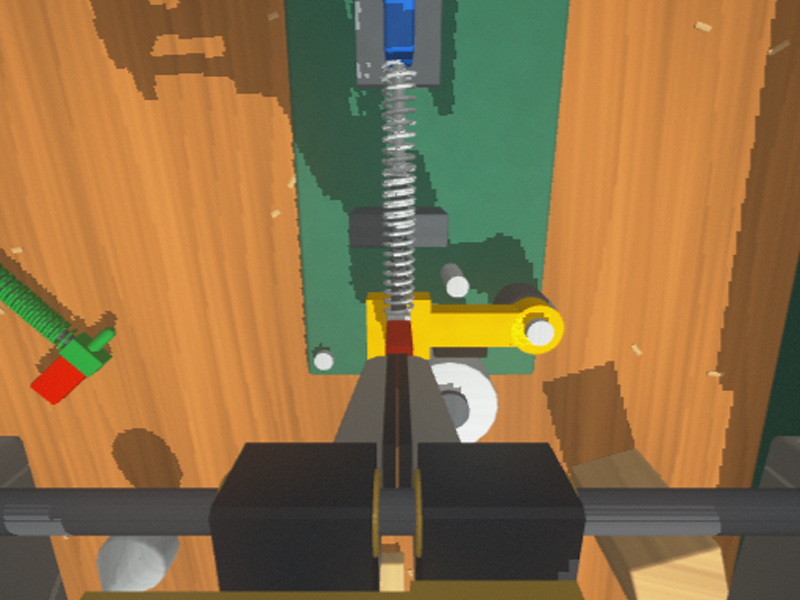

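Over the red tab, no contact yet at 0.0799. Small steps down.

{"op": "arm_command", "data": {
  "slide": [
    [0, 0, -0.02],
    [0, 0, -0.04],
    [0, 0, -0.06],
    [0, 0, -0.06]
  ],
  "delta_rot": [
    [0, 0, 0],
    [0, 0, 0],
    [0, 0, 0],
    [0, 0, 0]
  ]
}}

```text
t: 29.0
tcp_pos: [0.5749, 0.0715, 0.0781]
orientation: [-2.288, -2.153, 0.0]
wrist_force: [-0.2, -0.3, 0.2]
opening: 0.006
```

{"op": "arm_command", "data": {
  "slide": [
    [0, 0, -0.02],
    [0, 0, -0.04],
    [0, 0, -0.04]
  ],
  "delta_rot": [
    [0, 0, 0],
    [0, 0, 0],
    [0, 0, 0]
  ]
}}

```text
t: 29.25
tcp_pos: [0.5749, 0.0715, 0.0771]
orientation: [-2.288, -2.153, 0.0]
wrist_force: [-0.0, -0.2, 0.1]
opening: 0.003
```

{"op": "arm_command", "data": {
  "slide": [
    [0, 0, -0.02],
    [0, 0, -0.04],
    [0, 0, -0.04]
  ],
  "delta_rot": [
    [0, 0, 0],
    [0, 0, 0],
    [0, 0, 0]
  ]
}}

```text
t: 29.5
tcp_pos: [0.5752, 0.0715, 0.0764]
orientation: [2.288, 2.153, 0.0]
wrist_force: [-0.6, 0.1, 1.0]
opening: 0.001
```

Contact starts at 0.0764, matching the prediction. One small press to confirm it is firm, then back off.

{"op": "arm_command", "data": {
  "slide": [
    [0, 0, -0.02],
    [0, 0, -0.04],
    [0, 0, -0.04]
  ],
  "delta_rot": [
    [0, 0, 0],
    [0, 0, 0],
    [0, 0, 0]
  ]
}}

```text
t: 29.75
tcp_pos: [0.5757, 0.0714, 0.0763]
orientation: [2.287, 2.152, 0.002]
wrist_force: [-1.8, -1.4, 10.2]
opening: 0.005
```

{"op": "arm_command", "data": {
  "slide": [
    [0, 0, 0.4],
    [0, 0, 1],
    [0, 0, 2],
    [0, -0.8, 3],
    [0, -1.8, 4],
    [0, -2.8, 4.4],
    [0, -3.6, 4.4],
    [0, -4, 4.4],
    [0, -4, 4.4],
    [0, -4, 4.4]
  ],
  "delta_rot": [
    [0, 0, 0],
    [0, 0, 0],
    [0, 0, 0],
    [0, 0, 0],
    [0, 0, 0],
    [0, 0, 0],
    [0, 0, 0],
    [0, 0, 0],
    [0, 0, 0],
    [0, 0, 0]
  ]
}}

```text
t: 30.58
tcp_pos: [0.5745, -0.0283, 0.1848]
orientation: [-2.289, -2.151, 0.0]
wrist_force: [-0.1, -0.1, 0.1]
opening: 0.005
```

```bash
python3 snap.py s25 wrist scene top; python3 - <<'E'
from h import *
o,d=pickle.load(open("s25.pkl","rb")); s=d["scene"]; t=d["top"]
a=cv2.resize(t["image"][:,:,::-1][145:210,145:255],None,fx=7,fy=7,interpolation=cv2.INTER_CUBIC)
cv2.imwrite("pics/s25t.png",a)
b=cv2.resize(s["image"][:,:,::-1][145:205,255:335],None,fx=9,fy=9,interpolation=cv2.INTER_CUBIC)
cv2.imwrite("pics/s25s.png",b)
E
```

```text
t 30.58 [ 0.5745 -0.0283  0.1848] F [-0.12 -0.14  0.05] M [-0.04 -0.12 -0.01] open 0.005 q [-0.05  0.28  1.74  0.    1.13  0.01] ty [ 0.998 -0.062 -0.001] tz [-0.001  0.001 -1.   ]
```

View pics/s25t.png

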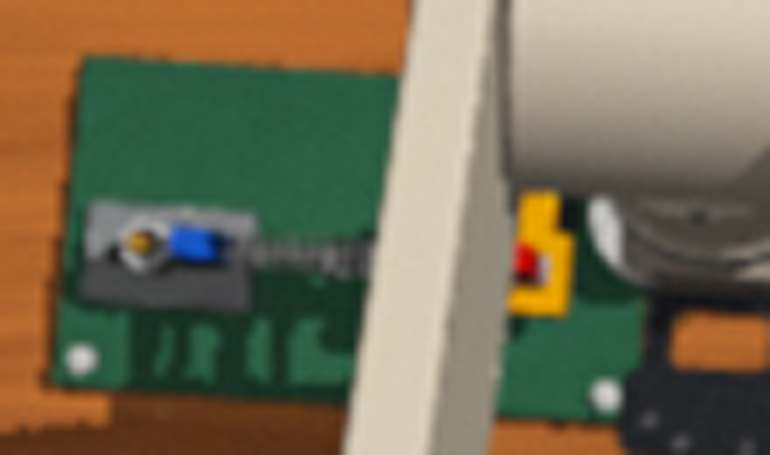

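View pics/s25s.png

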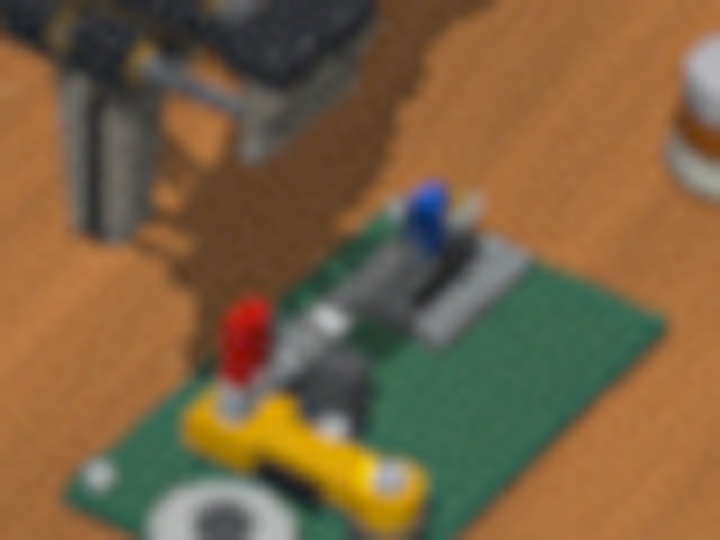

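View pics/s25_wrist.png

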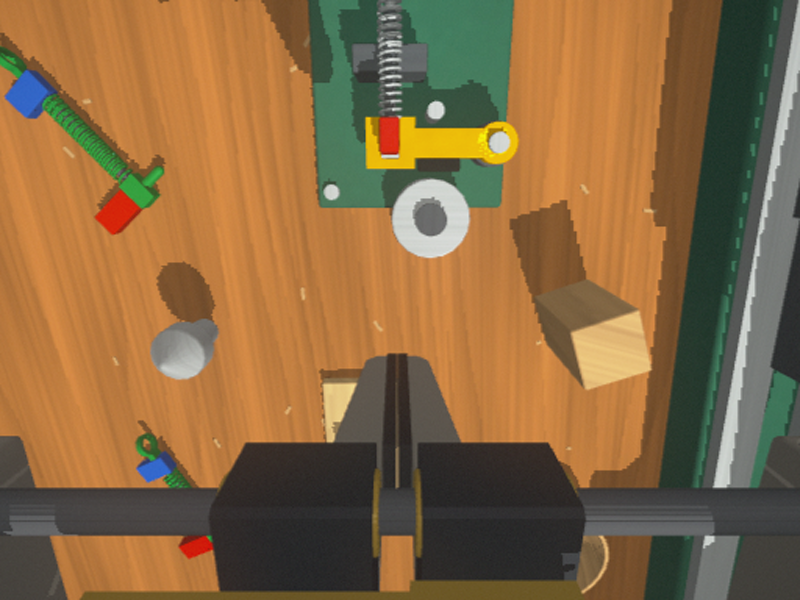

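The spring lies straight, the eye is round the brass stud, the lever is square at its stop, and nothing else has moved. The robot is clear, so I hand in.

```bash
python3 -c "
from workcell import ticket
print(ticket.close_job())"
```

```text
the job is handed in; nothing more can be done
None
```

The spring is fitted and the job was handed in at about 31 s. I put the red-end pin into the lever hole until it met about 6 N. I then stretched the spring by its blue tab; the pull was about 7 N, which is about 40 mm of stretch. The eye went over the post at about (0.5855, 0.236).

**Checks that passed:**
- **Lever:** the last pictures show the eye round the brass stud and the lever back at its stop. The other things on the bench look undisturbed, and the robot is clear.
- **Seating:** both tab tops were firm under about 10 N. Contact heights differed by 22.7 mm; about 23 mm is expected with both ends fully down.

**What disagreed:**
- **Finger length:** the finger ends touch about 25–30 mm higher than the reported TCP. The grips therefore held only the top few millimetres of each tab, but they held. The touches prove the height difference and firm support, not the absolute heights.
- **Eye contact:** while lowering, the eye met the post about 2 mm earlier than computed, with side forces. I moved it about 1 mm, pressed it to about 12 N, then released it.

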